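# Open a slide incubator by its manual release, load it and latch it shut

## Robot

A 7-joint arm with a two-finger parallel gripper is mounted at the origin on a cart in front of the work surface, level with it; the furniture and walls round the work are solid. World frame = base frame: x ahead of the robot, y to its left, z up, the work surface at z = 0. Lengths are in mm, angles in rad, forces in N, time in s.
With the tool pointing down it reaches from about 400 to 925 mm from the base axis. Payload 5.6 kg.
Tool frame: the origin (TCP) lies on the centre line of the jaws, within the pads' length; the fingertips stand 19 mm ahead of it and the grasp point (between the pads) is the TCP (env.tcp_to_tips is the z of the fingertips in the tool frame, in mm); z points along the fingers, y is the direction in which the jaws open and shut (so a half turn about z gives the same grasp; the last joint's range is limited). The gripper opens to 85 mm and grips with 20 to 120 N. Pads are 22 mm wide; open, the fingers measure 114 mm over their backs; the gripper's body (76 mm by 85 mm) begins 54 mm behind the grasp point. The pads swing forward as they close: fully open they stand 13 mm farther back than shut.
Start: joints at [-1.309, 0.468, -0.012, 1.603, 0.006, 1.071, -0.056], TCP at [195.106, 620.033, 250.29] pointing down, gripper open.
Joint ranges: [-2.53, 2.53], [-0.31, 2.02], [-1.57, 1.55], [0.28, 2.44], [-1.29, 4.43], [0.15, 1.84], [-2.92, 2.92]. Speed limits (rad/s): [2.57, 2.57, 3.14, 3.14, 3.14, 3.14, 3.14].

## Interface

Orientations are given as a unit quaternion [w, x, y, z].
In Python, from rig import env, vision gives the robot as it stands. The module is installed in compiled form; this text tells all that it offers.
- The arm moves only by the tool step_arm, never from a script. Its argument "steps" is a list of rows, each an object of numbers: "tx", "ty", "tz": the shift along the tool's x, y, z in cm; "wx", "wy", "wz": the turn, a rotation vector about the tool's x, y, z in rad; "grip": the opening in per cent of the stroke, from 0 (shut) to 100 (fully open). In form: [{"tx": .., "ty": .., "tz": .., "wx": .., "wy": .., "wz": .., "grip": ..}, ...]. A call has exactly 5 rows; each row shifts and turns the commanded pose from where the row before left it, along the tool's axes as they then stand; what a row does not reach is not made up. A row lasts 1/8 s, in which the tool goes at most 62.5 mm and 10.7 degrees, less where a joint would pass 70% of its speed; a pose out of reach is approached as far as the arm can. A call with a gripper value outside its range is refused whole. The fingers move at their own pace and stop on an object; "grip_force" is the grip in N (left out, the last holds). Time passes only in rows, so rows that do not move let the fingers close, or fill a call up. It gives the time, the measured TCP pose, the force and the opening at its end, in the units of the state.
- env.get_obs(): the state, without advancing time (a new reading comes with each control period).
- vision.get_image(name): name is "scene" or "top" or "wrist"; returns the picture (400x640x3 uint8, blue, green, red); there is no depth.
- vision.camera_params(name): a dict with "fx", "fy", "cx", "cy" (pixels), "world_from_camera" (4x4, takes a point from camera to world coordinates). Camera axes: x right, y up, looking along -z (the intrinsics and any distortion apply to the point x, -y, -z); pixel columns grow to the right and rows downward; lengths in mm; the calibration is good to about 2 mm. A picture is of the moment at which its call begins: read the wrist's pose just before it. camera_params takes no time and is no camera call; for the wrist camera it gives the pose at the moment of the call.
- env.hand_in(): hands the job in, once; it reports no verdict.
The state is a dict: "time": time; "joint_positions": joint angles; "dq": joint speeds; "joint_efforts": joint torques, N m; "eef_pos": TCP position; "orientation": TCP orientation; "contact_force": force on the tool from outside, world axes, zero at the start; "wrist_torque": the same for the moment, N m; "finger_gap": finger opening in mm.
Only numpy, scipy, OpenCV 4.12 (cv2) and the standard library are available. Lean on these libraries where they do the work, as an engineer would, in place of code of your own. Each camera call takes 0.05 s, during which the arm holds its last target.

## Task

The slide incubator's electric lid button is dead: take the release pin from the tool rack, push it through the small hole in the incubator's sloping panel until the hidden latch lets go and the lid springs up, then stand the pin back in its free place in the rack. Next carry the tray of slides, kept level, from the cold hotplate into the chamber and set it flat on the stage between the four corner stops. Finally press the lid shut until it latches, and leave the other things standing where they are.

Things in the scene. Friction and masses are not known exactly. Their poses are not given: they have to be found in the camera images.
- incubator: Slide incubator, a fixed white box, grey sloping panel in front, lid with amber window. Origin under it at bench level; x to its back, y to its left. In its frame, mm: front x = -90, back 88, y -55 to 55; chamber rim 78 high, shut lid's top 90. Panel slopes 20 degrees, from z = 62 in front (x = -92) up to 75 (x = -56). Chamber: x -34 to 74, y -48 to 48, floor z = 36
- release_hole (a point): Centre of the access hole's mouth, right half of the panel, ringed with steel: 12 mm across, 2 mm lead-in, panel 5 mm thick, hollow behind. Its axis is square to the panel: going in, it points down and to the incubator's +x, 20 degrees off straight down (0.342, 0, -0.940 in the incubator's frame). At x = -73.5, y = -29, z = 68 there, 19 mm in front of the shut lid's edge
- latch_pad (a point): Middle of the steel pad (18 x 16 mm, square to the hole's axis at rest) that the pin must press; hidden under the panel, on the hole's axis 26 mm in from the mouth. It swings away when pressed
- latch (a joint): Hidden spring latch, rad: 0 at rest (holds the lid), 0.5 pressed to its stop. It lets go at about 0.27, when the pin tip is 30 to 31 mm in from the mouth; the stop comes at about 34 mm. Takes 4 to 7 N. It springs back by itself and snaps over the lid's keeper when the lid is pressed shut
- lid (a joint): Lid hinge, rad: 0 shut (about 0.013 latched), 1.8 open to its stop, leaning 13 degrees back past upright. A spring swings it open in about a second once unlatched and holds it open. Pushing it shut takes 2 to 4 N near its edge, up to 13 N over the last 0.15 rad where the latch gives way; it springs open again if let go unlatched
- lid_hinge (a point): Middle of the hinge line, along the incubator's y axis at x = 82, z = 84 in its frame. The lid is a 12 mm slab (6 mm either side of the hinge line), 110 wide, reaching 137 mm from the hinge line. Its keeper, a steel bracket with a roller, stands 26 mm off the inner face near the edge; with the lid open it stays behind the hinge line, clear of the chamber
- lid_edge (a point): Middle of the lid's free edge, on its outer face (the upper face when shut)
- stage (a point): Middle of the stage, the chamber's aluminium floor, on its top (x = 20, y = 0, z = 36 in the incubator's frame). Four corner stops, 5 mm high, at x -51 to -37 and 37 to 51 mm from here, 55 mm apart across (y): the tray lies between them, lengthwise along the incubator's x. Chamber end walls 54 mm, side walls 48 mm from here
- release_pin: Release pin: steel rod 7 mm thick and 75 mm long with a blunt cone tip, a collar 22 mm across and 4 mm thick, and above it a round black handle 16 mm thick and 64 mm long. Origin at the centre of the collar's underside; z runs up the handle (its top at z = 68), the rod tip is at z = -75. It hangs upright in the rack by its collar; 60 g
- pin_tip (a point): Tip of the release pin's rod
- tool_rack: Aluminium tool rack, fixed, 50 x 88 x 84 mm: a 6 mm top plate with two 16 mm holes on two end plates. Origin under it at bench level; its long side is its y axis
- rack_place_a (a point): Mouth of one hole of the rack, centre, on the top face 84 mm up, at y = -20 mm of the rack
- rack_place_b (a point): Mouth of the other hole, at y = +20 mm of the rack. The pin hangs in one of the two, the nut driver in the other
- nut_driver: Nut driver hanging in the rack's other hole: thick 14 mm steel shaft (too thick for the release hole), black bulged handle 28 mm thick, its top 64 mm above the rack (148 above the bench). Origin where the handle rests on the rack, z up. Leave alone
- slide_tray: Open aluminium tray of slides, 45 x 100 x 10 mm, lying on the round hotplate. Origin at the centre of its underside; long side is its y axis, z up; rim walls 2 mm thick; about 0.12 kg
- hotplate_stirrer: Blue hotplate stirrer, fixed, 201 x 150 x 103 mm, two knobs in front; origin under it at bench level, x to its back. Its round plate, 136 mm across, is centred 19 mm behind the origin, top 103 mm above the bench
- buffer_bottle: White bottle with a blue cap, 64 mm thick, 160 high, right of the incubator; origin centre of underside. Leave alone. Behind it stands a fixed brown bottle, about 120 mm thick and 330 high, round x = 0.53, y = -0.03
- beaker: Glass beaker, 69 mm across, 80 high, left of the rack; origin centre of underside. Leave alone
- blue_capped_tube: Standing capped tube, 34 mm thick, 112 high, at the right; origin centre of underside. Leave alone
Things that resemble listed ones, but are neither listed nor needed, are in the scene too. There is more than one size of the slide_tray; the one meant has the size given above.

How it is judged:
By the outcome, as a careful person would: the job done as asked, in the order asked, and still so for the second after the job is handed in, with the robot touching nothing.
It also fails if it takes over 72 s, if anything falls off the work surface, if the arm or the gripper's body presses on something with over 40 N, if the wrist force passes 120 N, or if a joint passes its speed limit or range.

## Working session

There is one attempt and no reset: what is moved stays moved. The work goes in short steps, Python scripts to look and compute and a tool call to move; the robot and the scene stay as the last step left them, time stands still between calls to the robot, and variables do not carry over. Pictures are saved under pics/ and viewed, and the job is handed in when it is done.

Besides the shell and the picture viewer there is one more tool, called as name(argument=value, ...) on one line, values as JSON. step_arm: Moves the arm, as the interface text tells. Its arguments: {"type":"object","properties":{"steps":{"type":"array"},"grip_force":{"type":"number"}},"required":["steps"]}

```bash
mkdir -p pics
python3 - <<'E'
from rig import env, vision
import cv2,numpy as np
print(env.get_obs())
for n in ["scene","top","wrist"]:
    p=vision.camera_params(n); print(n,{k:(np.round(v,4).tolist() if k=='world_from_camera' else v) for k,v in p.items()})
    cv2.imwrite(f"pics/{n}0.png",vision.get_image(n))
E
```

```text
{'time': 0.0, 'joint_positions': array([-1.30901836,  0.46835548, -0.01158858,  1.60363167,  0.00599364,
        1.07136603, -0.05630754]), 'dq': array([ 3.71461658e-04, -6.93519553e-05,  3.00723439e-04,  3.11742542e-04,
       -1.64009800e-04, -2.83388410e-03,  1.43284673e-04]), 'joint_efforts': array([ 1.76275817e-04, -5.32377183e+01,  2.21636222e-02, -2.51303762e+01,
        1.16049073e-02,  7.72988889e-03,  9.68054756e-07]), 'eef_pos': array([194.96730461, 619.52922203, 249.34902342]), 'orientation': array([-7.02029445e-05,  1.51842916e-01,  9.88404261e-01, -8.60220094e-04]), 'contact_force': array([-0.14512296,  0.74138111, -0.49181565]), 'wrist_torque': array([-0.01797937, -0.00921102, -0.02961619]), 'finger_gap': 85.51359111127954}
scene {'fx': 444.18309313410407, 'fy': 444.18309313410407, 'cx': 316.0801968516705, 'cy': 202.051359812353, 'world_from_camera': [[-0.4609, 0.5499, -0.6965, -354.8632], [-0.8875, -0.2871, 0.3605, 617.4475], [-0.0018, 0.7843, 0.6204, 792.2513], [0.0, 0.0, 0.0, 1.0]]}
top {'fx': 370.74371661687593, 'fy': 370.74371661687593, 'cx': 321.02136105805073, 'cy': 197.41232094905604, 'world_from_camera': [[0.0268, 0.9976, -0.0639, 375.1236], [-0.9994, 0.028, 0.0178, 230.9738], [0.0196, 0.0633, 0.9978, 1203.4219], [0.0, 0.0, 0.0, 1.0]]}
wrist {'fx': 278.29613963456785, 'fy': 278.29613963456785, 'cx': 322.3020507521277, 'cy': 199.74283701091866, 'world_from_camera': [[0.2997, -0.9157, -0.2676, 127.1441], [0.954, 0.2875, 0.0849, 641.7114], [-0.0008, -0.2808, 0.9598, 372.6282], [0.0, 0.0, 0.0, 1.0]]}
```

View pics/scene0.png

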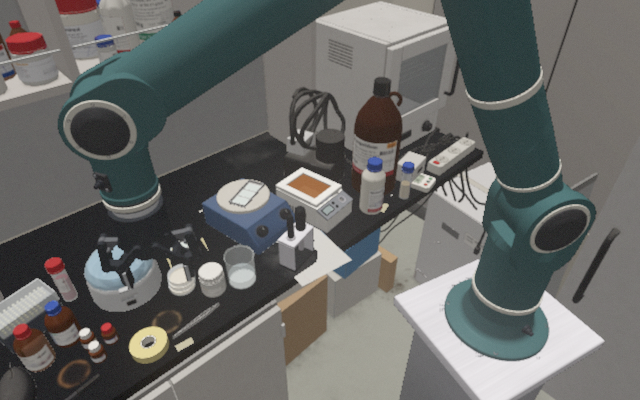

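View pics/top0.png

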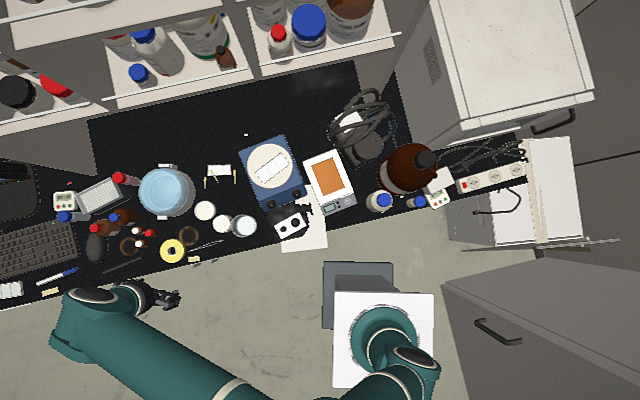

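View pics/wrist0.png

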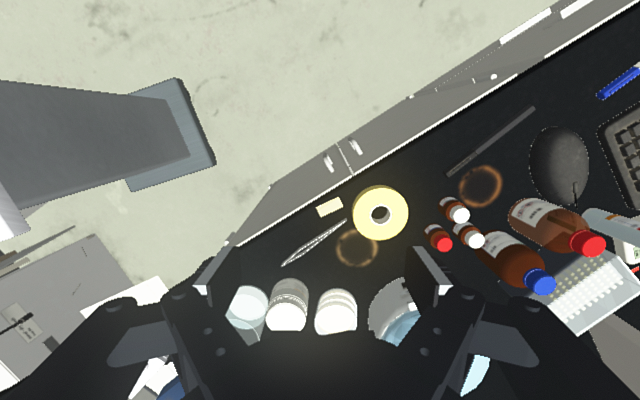

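```bash
cat > h.py <<'E'
import numpy as np, cv2
from scipy.spatial.transform import Rotation as R
def proj(p,P):
    T=np.asarray(p["world_from_camera"]);P=np.atleast_2d(P)
    c=(P-T[:3,3])@T[:3,:3]
    return np.c_[p["cx"]+p["fx"]*c[:,0]/-c[:,2], p["cy"]+p["fy"]*-c[:,1]/-c[:,2]]
def ray(p,uv):
    T=np.asarray(p["world_from_camera"]);uv=np.atleast_2d(uv)
    d=np.c_[(uv[:,0]-p["cx"])/p["fx"],-(uv[:,1]-p["cy"])/p["fy"],-np.ones(len(uv))]@T[:3,:3].T
    return T[:3,3],d
def onz(p,uv,z):
    o,d=ray(p,uv); return o+d*((z-o[2])/d[:,2])[:,None]
def crop(img,x0,y0,x1,y1,s):
    return cv2.resize(img[y0:y1,x0:x1],None,fx=s,fy=s,interpolation=cv2.INTER_CUBIC)
E
python3 - <<'E'
from h import *
i=cv2.imread("pics/top0.png"); cv2.imwrite("pics/topc.png",crop(i,230,130,430,250,4))
i=cv2.imread("pics/scene0.png"); cv2.imwrite("pics/scenec.png",crop(i,200,150,400,280,4))
E
```

```text
(no output)
```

View pics/topc.png

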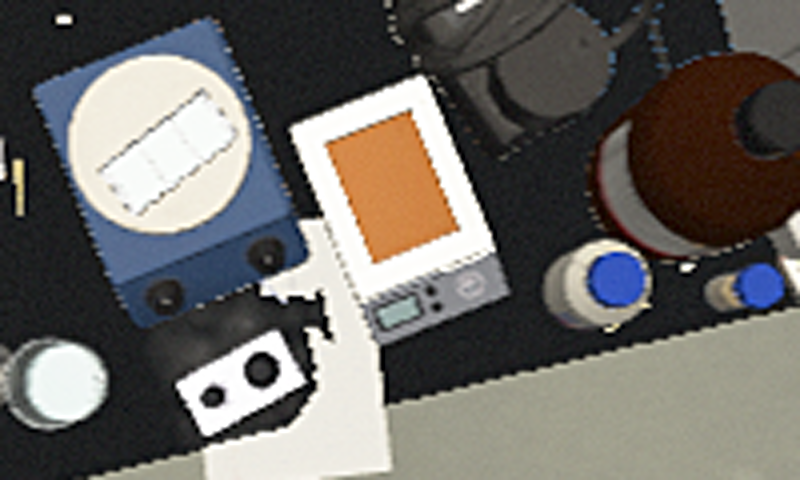

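View pics/scenec.png

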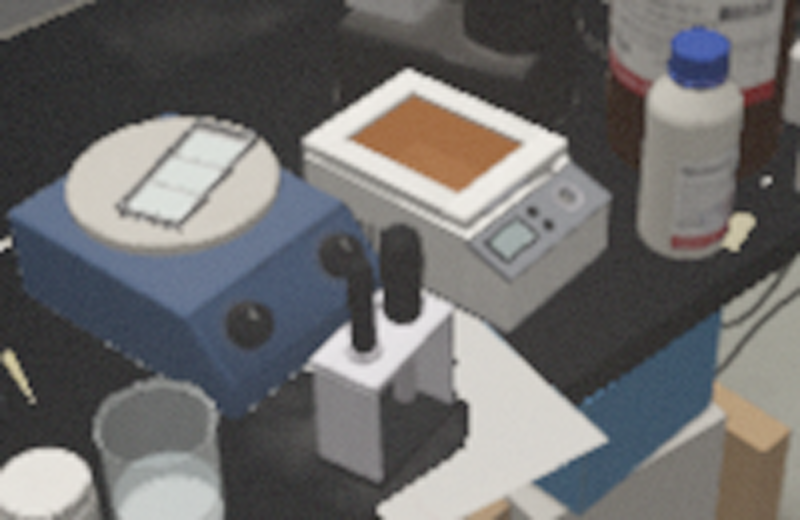

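```bash
cat > fit.py <<'E'
from h import *
from rig import vision
from scipy.optimize import least_squares
pt=vision.camera_params("top"); ps=vision.camera_params("scene")
def ct(l): return (np.array(l,float)+.5)/4-.5+[230,130]
def cs(l): return (np.array(l,float)+.5)/4-.5+[200,150]
def fit(name,obs,x0,yaw0):
    # obs: list (cam, uv, local)
    def f(v):
        c,s=np.cos(v[2]),np.sin(v[2]); M=np.array([[c,-s,0],[s,c,0],[0,0,1]])
        return np.concatenate([(proj(cam,M@np.array(l)+[v[0],v[1],0])[0]-uv) for cam,uv,l in obs])
    r=least_squares(f,[*x0,yaw0],loss='soft_l1',x_scale=[10,10,.1]); print(name,r.x.round(3),"deg",np.degrees(r.x[2]).round(1)); print(r.fun.reshape(-1,2).round(1).tolist()); return r.x
T=lambda uv,l:(pt,ct([uv])[0],l)
S=lambda uv,l:(ps,cs([uv])[0],l)
if __name__=="__main__":
    print(onz(pt,ct([(470,286)]),68),onz(pt,ct([(98,172),(207,90),(240,135),(135,215)]),113),onz(pt,ct([(213,396),(261,370)]),150))
    fit("inc",[T((290,128),(88,55,90)),T((430,75),(88,-55,90)),T((508,293),(-92,-55,62)),T((382,345),(-92,55,62)),T((470,286),(-73.5,-29,68)),
     S((304,148),(88,55,90)),S((408,70),(88,-55,90)),S((567,146),(-55,-55,90)),S((468,220),(-55,55,90)),S((569,196),(-73.5,-29,68)),S((608,200),(-92,-55,62)),S((510,273),(-92,55,62))],(400,80),.3)
    fit("rack",[T((175,385),(25,44,84)),T((277,330),(25,-44,84)),T((308,380),(-25,-44,84)),T((205,438),(-25,44,84)),T((213,396),(0,20,152)),T((261,370),(0,-20,148)),
     S((313,363),(25,44,84)),S((374,388),(-25,44,84)),S((455,312),(-25,-44,84)),S((366,352),(0,20,87))],(300,200),.3)
    for z in(113,):
        def q(a):return a
        fit("tray",[T((98,172),(22.5,50,z)),T((207,90),(22.5,-50,z)),T((240,135),(-22.5,-50,z)),T((135,215),(-22.5,50,z)),
         S((117,207),(22.5,50,z)),S((197,120),(22.5,-50,z)),S((258,136),(-22.5,-50,z)),S((182,228),(-22.5,50,z))],(430,300),.6)
E
python3 fit.py
```

```text
[[438.61909183 130.23240776  68.        ]] [[512.61653639 410.75658071 113.        ]
 [576.09050268 332.61589012 113.        ]
 [543.22396064 307.12541103 113.        ]
 [481.5699083  382.39427874 113.        ]] [[351.14215563 317.60861788 150.        ]
 [370.3730301  284.31202087 150.        ]]
inc [4.95205e+02 1.85866e+02 4.08000e-01] deg 23.4
[[-0.0, -0.3], [-1.4, -0.3], [0.4, 0.6], [-1.1, 0.9], [0.1, -0.2], [-0.7, -2.6], [0.0, -0.9], [0.8, -1.1], [-0.4, 0.3], [-0.2, 0.2], [1.3, -1.0], [0.5, 1.5]]
rack [359.619 302.202   0.539] deg 30.9
[[-0.3, -0.5], [-0.2, -1.1], [0.1, 0.9], [0.3, 0.9], [-0.7, 0.6], [-0.2, 0.2], [-1.7, -0.8], [0.9, 0.9], [1.1, -2.0], [-0.3, -1.1]]
tray [526.789 358.771   0.696] deg 39.9
[[-0.3, 0.2], [-0.7, -0.0], [0.4, 0.6], [-0.2, 1.4], [0.1, -0.6], [0.1, -0.5], [-0.0, -0.6], [-0.3, -1.5]]
```

```bash
cat >> h.py <<'E'
from scipy.linalg import logm,expm
def pose(o=None):
    from rig import env
    o=o or env.get_obs(); q=o["orientation"]
    M=np.eye(4); M[:3,:3]=R.from_quat([q[1],q[2],q[3],q[0]]).as_matrix(); M[:3,3]=o["eef_pos"]; return M
def Rt(xdeg,tilt=0):
    # tool down, tool x at heading xdeg; then tilted about tool y by tilt deg (positive: tool z swings toward +tool x)
    a=np.radians(xdeg); x=np.array([np.cos(a),np.sin(a),0]); z=np.array([0,0,-1.]); y=np.cross(z,x)
    return np.c_[x,y,z]@R.from_euler('y',tilt,degrees=True).as_matrix()
def tgt(p,Rm):
    M=np.eye(4);M[:3,:3]=Rm;M[:3,3]=p;return M
def rows(T,n,M0=None):
    M0=pose() if M0 is None else M0
    D=np.linalg.inv(M0)@T; A=expm(np.real(logm(D))/n)
    w=R.from_matrix(A[:3,:3]).as_rotvec()
    print("n",n,"t cm",(A[:3,3]/10).round(3),"w",w.round(4),"| total mm",np.linalg.norm(D[:3,3]).round(1),"deg",np.degrees(np.linalg.norm(R.from_matrix(D[:3,:3]).as_rotvec())).round(1))
def st():
    from rig import env
    o=env.get_obs();M=pose(o)
    print("t",round(o["time"],2),"pos",o["eef_pos"].round(1),"x",M[:3,0].round(3),"z",M[:3,2].round(3),"F",o["contact_force"].round(1),"gap",round(o["finger_gap"],1),"q",o["joint_positions"].round(3))
E
python3 -c "
from h import *
rows(tgt([349.3,319.4,250],Rt(120.9)),10)"
```

```text
n 10 t cm [-3.085e+00 -1.545e+00 -3.000e-03] w [-0.0001  0.0001  0.0727] | total mm 337.5 deg 41.6
```

step_arm(steps=[{"tx":-3.09,"ty":-1.55,"tz":0,"wx":0,"wy":0,"wz":0.0727,"grip":100},{"tx":-3.09,"ty":-1.55,"tz":0,"wx":0,"wy":0,"wz":0.0727,"grip":100},{"tx":-3.09,"ty":-1.55,"tz":0,"wx":0,"wy":0,"wz":0.0727,"grip":100},{"tx":-3.09,"ty":-1.55,"tz":0,"wx":0,"wy":0,"wz":0.0727,"grip":100},{"tx":-3.09,"ty":-1.55,"tz":0,"wx":0,"wy":0,"wz":0.0727,"grip":100}])

```text
time: 0.78
eef_pos: [300.6, 482.6, 250.0]
orientation: [0.0, 0.329, 0.944, -0.0]
contact_force: [0.2, 0.3, -0.5]
finger_gap: 85.4
```

```bash
python3 -c "
from h import *
st();rows(tgt([349.3,319.4,250],Rt(120.9)),5)"
```

```text
t 0.78 pos [300.6 482.6 250. ] x [-0.783  0.622 -0.   ] z [-0. -0. -1.] F [ 0.2  0.3 -0.5] gap 85.4 q [-1.154  0.329  0.101  1.813 -0.038  1.002 -0.138]
n 5 t cm [-3.060e+00 -1.537e+00  1.000e-03] w [-0.0001  0.      0.0721] | total mm 170.3 deg 20.7
```

step_arm(steps=[{"tx":-3.06,"ty":-1.54,"tz":0,"wx":0,"wy":0,"wz":0.072,"grip":100},{"tx":-3.06,"ty":-1.54,"tz":0,"wx":0,"wy":0,"wz":0.072,"grip":100},{"tx":-3.06,"ty":-1.54,"tz":0,"wx":0,"wy":0,"wz":0.072,"grip":100},{"tx":-3.06,"ty":-1.54,"tz":0,"wx":0,"wy":0,"wz":0.072,"grip":100},{"tx":-3.06,"ty":-1.54,"tz":0,"wx":0,"wy":0,"wz":0.072,"grip":100}])

```text
time: 1.4
eef_pos: [349.2, 319.3, 250.2]
orientation: [0.0, 0.493, 0.87, -0.0]
contact_force: [0.6, 0.6, 0.5]
finger_gap: 85.5
```

```bash
python3 -c "
from h import *
from rig import vision
st()
p=vision.camera_params('wrist');i=vision.get_image('wrist');cv2.imwrite('pics/w1.png',i);np.save('w1.npy',p,allow_pickle=True)
print(proj(p,[[349.3,319.4,152],[349.3,319.4,88],[369.9,285,148],[495+0,186,90],[439,130,68]]))"
```

```text
t 1.4 pos [349.2 319.3 250.2] x [-0.514  0.858 -0.   ] z [-0. -0. -1.] F [0.6 0.6 0.5] gap 85.5 q [-1.016  0.163  0.227  2.035 -0.045  0.948 -0.226]
[[321.76185106 207.85855648]
 [321.8845429  189.17195462]
 [321.76685051 249.3454866 ]
 [367.36817491 337.70083167]
 [306.64035694 337.0503961 ]]
```

View pics/w1.png

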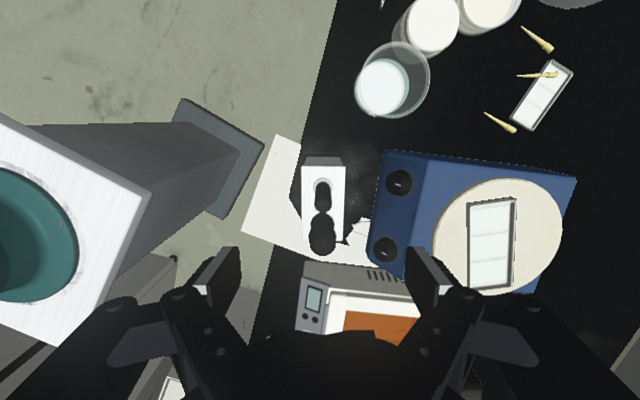

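```bash
python3 -c "
from h import *
i=cv2.imread('pics/w1.png');cv2.imwrite('pics/w1c.png',crop(i,270,130,400,270,5)); cv2.imwrite('pics/w1d.png',crop(i,420,160,580,310,5))"
```

```text
(no output)
```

View pics/w1c.png

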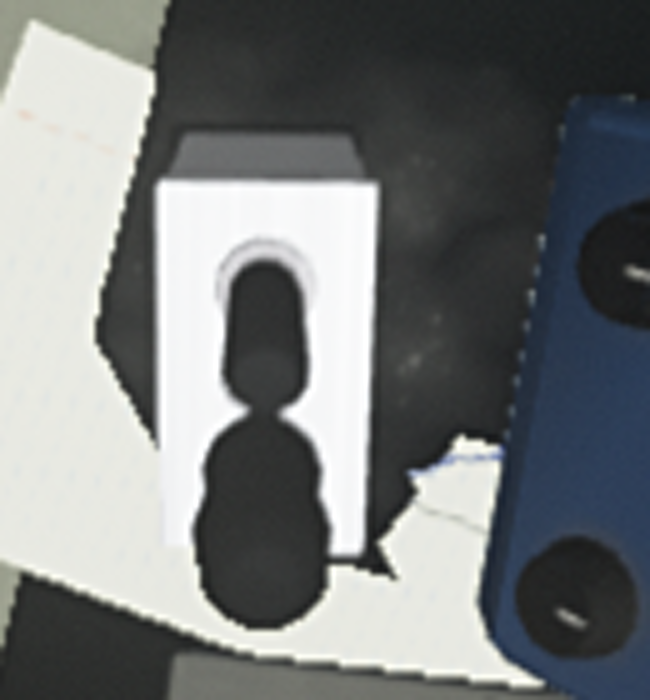

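View pics/w1d.png

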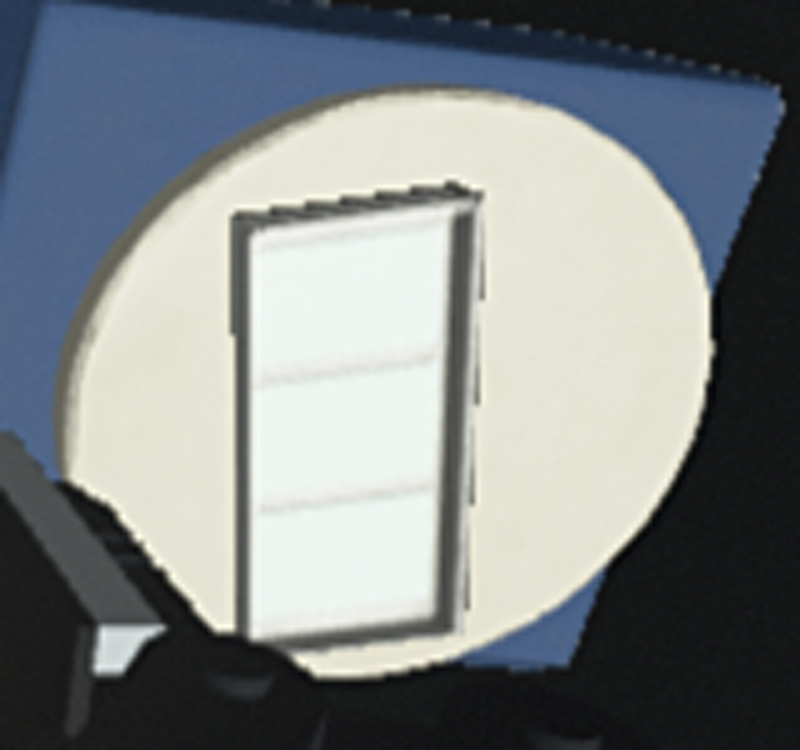

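```bash
cat > fit2.py <<'E'
from fit import *
pw=np.load('w1.npy',allow_pickle=True).item()
W=lambda uv,l:(pw,(np.array(uv)+.5)/5-.5+[270,130],l)
V=lambda uv,l:(pw,(np.array(uv)+.5)/5-.5+[420,160],l)
Wr=[W((155,180),(-25,44,84)),W((380,180),(25,44,84)),W((370,556),(25,-44,84)),W((163,548),(-25,-44,84)),W((266,288),(0,20,88)),W((265,367),(0,20,152))]
fit("rackW",Wr,(360,302),.54)
r=fit("rack",Wr+[T((175,385),(25,44,84)),T((277,330),(25,-44,84)),T((308,380),(-25,-44,84)),T((205,438),(-25,44,84)),
     S((313,363),(25,44,84)),S((374,388),(-25,44,84)),S((455,312),(-25,-44,84)),S((366,352),(0,20,87))],(300,200),.3)
c,s=np.cos(r[2]),np.sin(r[2]);print("pin",r[0]-20*s,r[1]+20*c)
print(onz(pw,[(266+.5)/5-.5+270,(288+.5)/5-.5+130],88),onz(pw,[(265+.5)/5-.5+270,(367+.5)/5-.5+130],152))
z=113
Wt=[V((233,212),(-22.5,50,z)),V((482,195),(22.5,50,z)),V((462,632),(22.5,-50,z)),V((240,640),(-22.5,-50,z))]
fit("trayW",Wt,(526,358),.69)
fit("tray",Wt+[T((98,172),(22.5,50,z)),T((207,90),(22.5,-50,z)),T((240,135),(-22.5,-50,z)),T((135,215),(-22.5,50,z)),
         S((117,207),(22.5,50,z)),S((197,120),(22.5,-50,z)),S((258,136),(-22.5,-50,z)),S((182,228),(-22.5,50,z))],(430,300),.6)
E
python3 fit2.py
```

```text
rackW [359.019 304.766   0.535] deg 30.6
[[-1.7, -2.1], [1.2, -1.8], [0.9, 0.4], [-1.9, 1.7], [-0.0, -0.3], [0.3, 2.1]]
rack [359.102 304.251   0.537] deg 30.8
[[-2.0, -1.6], [0.9, -1.4], [0.8, 0.7], [-1.9, 2.2], [-0.3, 0.2], [-0.0, 2.6], [-1.0, -0.3], [-0.9, -0.9], [-0.5, 1.1], [-0.5, 1.0], [-2.4, -0.4], [0.2, 1.3], [0.4, -1.5], [-1.0, -0.7]]
pin 348.86209344564475 321.43053260272814
[[349.02670607 321.73428277  88.        ]] [[347.71631321 323.40042506 152.        ]]
trayW [524.97  362.28    0.679] deg 38.9
[[2.5, 0.5], [-0.5, -2.2], [-1.6, -0.5], [0.4, 2.9]]
tray [525.526 360.91    0.688] deg 39.4
[[1.5, 2.2], [-1.5, -0.9], [-1.6, 0.4], [0.4, 4.2], [-1.1, 0.5], [-1.4, 0.4], [-0.3, 1.1], [-1.0, 1.7], [-0.7, -0.1], [-0.3, -0.0], [-0.5, -0.1], [-1.1, -0.9]]
```

```bash
python3 -c "
from h import *
T=tgt([348.8,321.6,180],Rt(120.8,10));rows(T,4);rows(tgt([348.8,321.6,122],Rt(120.8,10)),4,T)"
```

```text
n 4 t cm [0.055 0.067 1.758] w [-0.0005  0.0442 -0.0013] | total mm 70.3 deg 10.1
n 4 t cm [-0.252 -0.     1.428] w [-0.  0.  0.] | total mm 58.0 deg 0.0
```

step_arm(steps=[{"tx":0.055,"ty":0.067,"tz":1.758,"wx":0,"wy":0.044,"wz":-0.001,"grip":55},{"tx":0.055,"ty":0.067,"tz":1.758,"wx":0,"wy":0.044,"wz":-0.001,"grip":55},{"tx":0.055,"ty":0.067,"tz":1.758,"wx":0,"wy":0.044,"wz":-0.001,"grip":55},{"tx":0.055,"ty":0.067,"tz":1.758,"wx":0,"wy":0.044,"wz":-0.001,"grip":55},{"tx":0,"ty":0,"tz":0,"wx":0,"wy":0,"wz":0,"grip":55}])

```text
time: 2.08
eef_pos: [347.4, 326.7, 179.2]
orientation: [-0.077, 0.489, 0.868, 0.042]
contact_force: [0.8, -0.3, -0.7]
finger_gap: 46.7
```

```bash
python3 -c "
from h import *
from rig import vision
st()
p=vision.camera_params('wrist');i=vision.get_image('wrist');cv2.imwrite('pics/w2.png',i);np.save('w2.npy',p,allow_pickle=True)
rows(tgt([348.8,321.6,122],Rt(120.8,10)),4)
"
```

```text
t 2.08 pos [347.4 326.7 179.2] x [-0.51   0.842  0.174] z [-0.093  0.147 -0.985] F [ 0.8 -0.3 -0.7] gap 46.7 q [-0.883  0.268  0.19   2.11  -0.323  0.77   0.077]
n 4 t cm [-0.388 -0.051  1.406] w [-0.0006 -0.0001  0.002 ] | total mm 58.4 deg 0.5
```

View pics/w2.png

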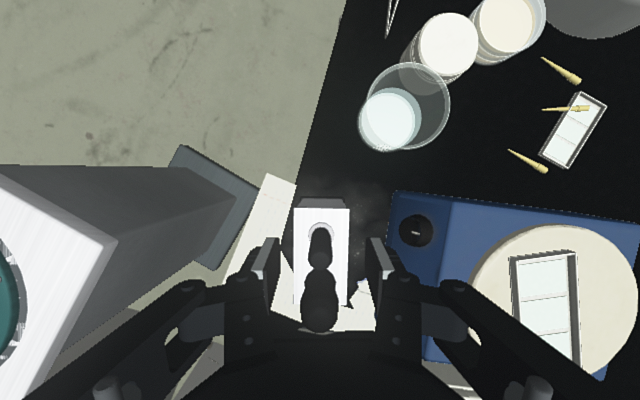

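step_arm(steps=[{"tx":-0.39,"ty":-0.05,"tz":1.406,"wx":0,"wy":0,"wz":0.002,"grip":55},{"tx":-0.39,"ty":-0.05,"tz":1.406,"wx":0,"wy":0,"wz":0.002,"grip":55},{"tx":-0.39,"ty":-0.05,"tz":1.406,"wx":0,"wy":0,"wz":0.002,"grip":55},{"tx":-0.39,"ty":-0.05,"tz":1.406,"wx":0,"wy":0,"wz":0.002,"grip":55},{"tx":0,"ty":0,"tz":0,"wx":0,"wy":0,"wz":0,"grip":55}])

```text
time: 2.75
eef_pos: [348.2, 321.3, 120.8]
orientation: [-0.077, 0.492, 0.866, 0.042]
contact_force: [0.7, 0.5, -0.2]
finger_gap: 46.5
```

```bash
python3 -c "
from h import *
from rig import vision
st()
p=vision.camera_params('wrist');i=vision.get_image('wrist');cv2.imwrite('pics/w3.png',crop(i,200,180,440,400,3.3))
rows(tgt([348.8,321.6,122],Rt(120.8,10)),1)
"
```

```text
t 2.75 pos [348.2 321.3 120.8] x [-0.504  0.846  0.174] z [-0.093  0.148 -0.985] F [ 0.7  0.5 -0.2] gap 46.5 q [-0.846  0.367  0.162  2.151 -0.394  0.642  0.161]
n 1 t cm [-0.007  0.005 -0.045] w [-0.0026 -0.0011  0.0002] | total mm 0.5 deg 0.2
```

View pics/w3.png

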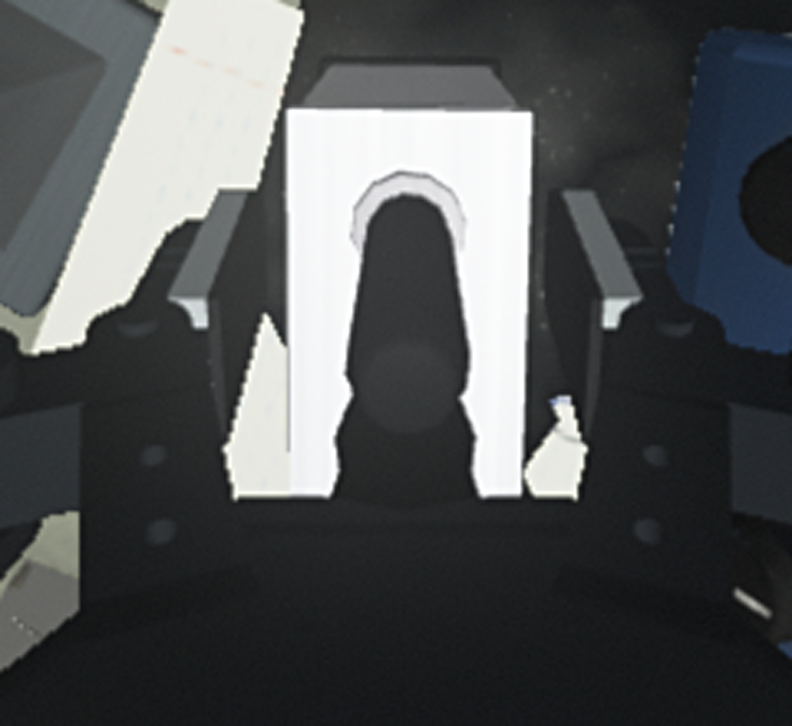

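step_arm(steps=[{"tx":0,"ty":0,"tz":0,"wx":0,"wy":0,"wz":0,"grip":0},{"tx":0,"ty":0,"tz":0,"wx":0,"wy":0,"wz":0,"grip":0},{"tx":0,"ty":0,"tz":0,"wx":0,"wy":0,"wz":0,"grip":0},{"tx":0,"ty":0,"tz":0,"wx":0,"wy":0,"wz":0,"grip":0},{"tx":0,"ty":0,"tz":0,"wx":0,"wy":0,"wz":0,"grip":0}], grip_force=60)

```text
time: 3.42
eef_pos: [349.2, 322.4, 122.8]
orientation: [-0.077, 0.492, 0.866, 0.043]
contact_force: [-0.7, -1.8, 5.1]
finger_gap: 14.4
```

```bash
python3 -c "
from h import *
from rig import vision
st(); np.save('Mgrasp.npy',pose())
p=vision.camera_params('wrist');i=vision.get_image('wrist');cv2.imwrite('pics/w4.png',crop(i,200,180,440,400,3.3))
M=pose();T=M.copy();T[2,3]+=95; rows(T,5)
"
```

```text
t 3.42 pos [349.2 322.4 122.8] x [-0.505  0.845  0.175] z [-0.09   0.151 -0.984] F [-0.7 -1.8  5.1] gap 14.4 q [-0.847  0.364  0.163  2.15  -0.393  0.642  0.161]
n 5 t cm [ 0.333 -0.    -1.871] w [ 0. -0. -0.] | total mm 95.0 deg 0.0
```

View pics/w4.png

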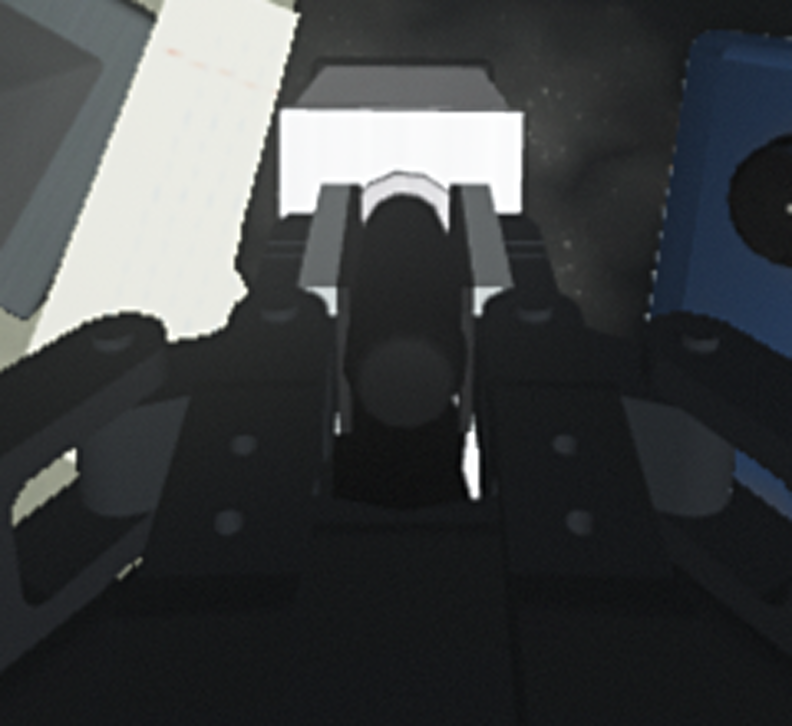

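step_arm(steps=[{"tx":0.33,"ty":0,"tz":-1.87,"wx":0,"wy":0,"wz":0,"grip":0},{"tx":0.53,"ty":0,"tz":-2.95,"wx":0,"wy":0,"wz":0,"grip":0},{"tx":0.57,"ty":0,"tz":-3.2,"wx":0,"wy":0,"wz":0,"grip":0},{"tx":0.67,"ty":0,"tz":-3.8,"wx":0,"wy":0,"wz":0,"grip":0},{"tx":0.67,"ty":0,"tz":-3.8,"wx":0,"wy":0,"wz":0,"grip":0}])

```text
time: 4.1
eef_pos: [348.6, 321.7, 281.6]
orientation: [-0.077, 0.492, 0.866, 0.042]
contact_force: [0.2, 0.5, -0.5]
finger_gap: 14.4
```

```bash
python3 -c "
from h import *
from rig import vision
st()
p=vision.camera_params('wrist');i=vision.get_image('wrist');cv2.imwrite('pics/w5.png',i);np.save('w5.npy',p,allow_pickle=True)
i=vision.get_image('scene');cv2.imwrite('pics/s5.png',crop(i,200,70,440,270,3.3))
"
```

```text
t 4.1 pos [348.6 321.7 281.6] x [-0.505  0.845  0.175] z [-0.091  0.149 -0.985] F [ 0.2  0.5 -0.5] gap 14.4 q [-0.913  0.119  0.222  2.017 -0.239  0.997 -0.025]
```

View pics/w5.png

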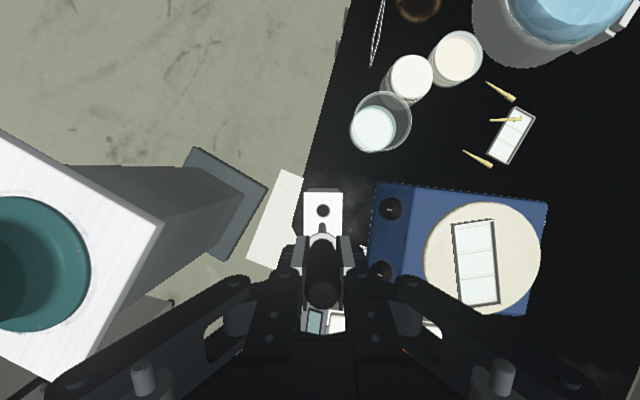

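View pics/s5.png

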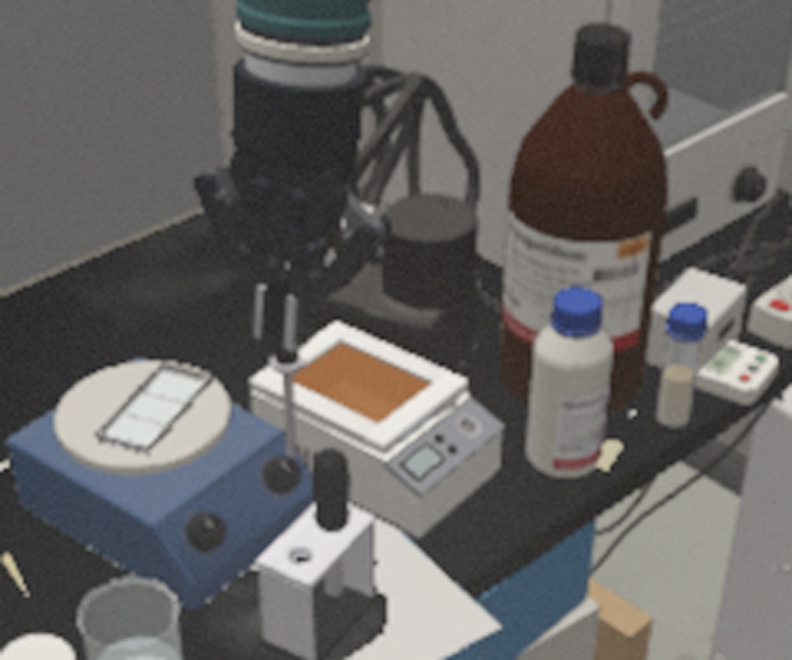

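```bash
cat > pm.py <<'E'
from fit import *
pw=np.load('w5.npy',allow_pickle=True).item()
s5=lambda u:(np.array(u)+.5)/3.3-.5+[200,70]
E
python3 - <<'E'
from pm import *
dz=281.6-122.8
P=[[348.9,321.6,84+dz],[348.9,321.6,88+dz],[348.9,321.6,9+dz],[348.9,321.6,152+dz]]
print("scene",((proj(ps,P)-[200,70]+.5)*3.3-.5).round(0).tolist())
print("wrist",proj(pw,P).round(1).tolist())
print("hole scene",onz(ps,s5((301,555)),84),"wrist",onz(pw,[323,211],84), "proj", proj(pw,[348.9,321.5,84]))
M=np.load('Mgrasp.npy'); print("up in tool",M[:3,:3].T@[0,0,1])
i=cv2.imread('pics/w5.png');cv2.imwrite('pics/w5c.png',crop(i,270,180,380,320,5))
i=cv2.imread('pics/s5.png');cv2.imwrite('pics/s5c.png',crop(i,220,260,380,600,2))
E
```

```text
scene [[289.0, 373.0], [289.0, 368.0], [294.0, 463.0], [284.0, 282.0]]
wrist [[321.8, 247.4], [321.8, 249.2], [322.1, 224.2], [321.1, 295.5]]
hole scene [[348.13946148 320.06415311  84.        ]] wrist [[349.86333227 321.60921458  84.        ]] proj [[322.26639196 210.67011903]]
up in tool [ 1.75418234e-01  3.44510888e-05 -9.84494003e-01]
```

View pics/w5c.png

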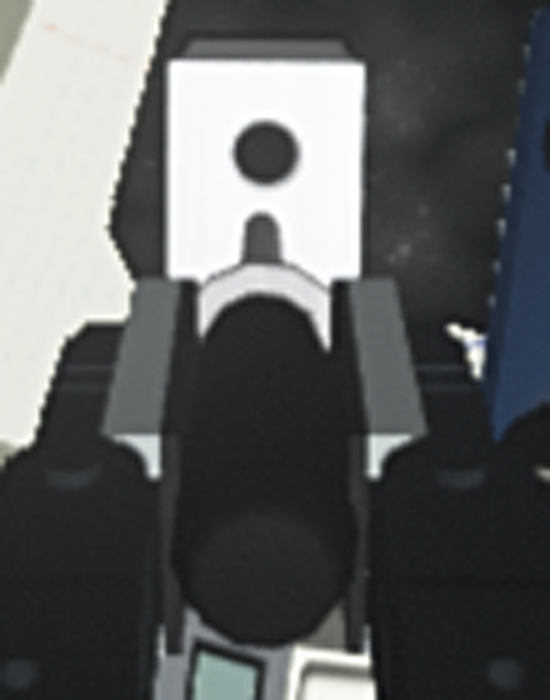

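View pics/s5c.png

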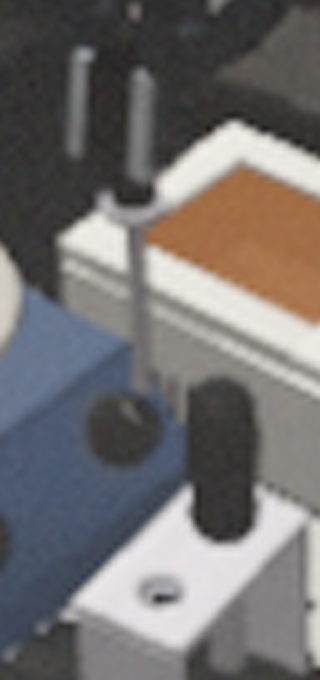

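```bash
cat > ins.py <<'E'
from h import *
tip_tool=np.array([-19.8,0,111.2])
def pre(H,yaw,dist,lat=(0,0)):
    a=np.radians(yaw); d=np.array([.342*np.cos(a),.342*np.sin(a),-.9397])
    Rm=Rt(yaw+180,-9.9); tip=np.array(H)-dist*d
    return tgt(tip-Rm@tip_tool,Rm)
E
python3 -c "
from ins import *
M=pose();print('tip now',M[:3,:3]@tip_tool+M[:3,3])
T=pre([438.9,130.2,68],23.4,70);print(T[:3,3]);rows(T,10)
from scipy.linalg import expm,logm
L=np.real(logm(np.linalg.inv(M)@T))
for f in np.linspace(0,1,6):
  Q=M@expm(L*f);print(Q[:3,3].round(),(Q[:3,:3]@tip_tool+Q[:3,3]).round())
"
```

```text
tip now [351.15476589 323.85840941 171.65380975]
[381.48189272 105.35296622 239.91896088]
n 10 t cm [-1.215 -2.115  0.327] w [ 0.0009 -0.0283 -0.1447] | total mm 224.6 deg 84.5
[351. 323. 285.] [351. 324. 172.]
[329. 281. 273.] [338. 280. 161.]
[322. 233. 262.] [339. 233. 151.]
[328. 186. 253.] [353. 189. 142.]
[349. 142. 245.] [380. 150. 136.]
[381. 105. 240.] [417. 121. 134.]
```

```bash
cat >> h.py <<'E'
from scipy.spatial.transform import Slerp
def lin(T,n,M0=None):
    M=pose() if M0 is None else M0
    S=Slerp([0,1],R.from_matrix([M[:3,:3],T[:3,:3]])); pp=M[:3,3];pr=M[:3,:3]
    for k in range(1,n+1):
        p=M[:3,3]+(T[:3,3]-M[:3,3])*k/n; r=S(k/n).as_matrix()
        t=pr.T@(p-pp)/10; w=R.from_matrix(pr.T@r).as_rotvec(); pp,pr=p,r
        print('{"tx": %.2f, "ty": %.2f, "tz": %.2f, "wx": %.3f, "wy": %.3f, "wz": %.3f}'%(*t,*w))
E
python3 -c "
from ins import *
lin(pre([438.9,130.2,68],23.4,70),10)"
```

```text
{"tx": -2.08, "ty": -0.86, "tz": 0.08, "wx": 0.001, "wy": -0.028, "wz": -0.145}
{"tx": -1.93, "ty": -1.15, "tz": 0.13, "wx": 0.001, "wy": -0.028, "wz": -0.145}
{"tx": -1.74, "ty": -1.41, "tz": 0.19, "wx": 0.001, "wy": -0.028, "wz": -0.145}
{"tx": -1.51, "ty": -1.65, "tz": 0.23, "wx": 0.001, "wy": -0.028, "wz": -0.145}
{"tx": -1.25, "ty": -1.85, "tz": 0.27, "wx": 0.001, "wy": -0.028, "wz": -0.145}
{"tx": -0.96, "ty": -2.01, "tz": 0.31, "wx": 0.001, "wy": -0.028, "wz": -0.145}
{"tx": -0.65, "ty": -2.12, "tz": 0.33, "wx": 0.001, "wy": -0.028, "wz": -0.145}
{"tx": -0.33, "ty": -2.19, "tz": 0.35, "wx": 0.001, "wy": -0.028, "wz": -0.145}
{"tx": -0.00, "ty": -2.22, "tz": 0.35, "wx": 0.001, "wy": -0.028, "wz": -0.145}
{"tx": 0.33, "ty": -2.19, "tz": 0.35, "wx": 0.001, "wy": -0.028, "wz": -0.145}
```

step_arm(steps=[{"tx":-2.08,"ty":-0.86,"tz":0.08,"wx":0.001,"wy":-0.028,"wz":-0.145,"grip":0},{"tx":-1.93,"ty":-1.15,"tz":0.13,"wx":0.001,"wy":-0.028,"wz":-0.145,"grip":0},{"tx":-1.74,"ty":-1.41,"tz":0.19,"wx":0.001,"wy":-0.028,"wz":-0.145,"grip":0},{"tx":-1.51,"ty":-1.65,"tz":0.23,"wx":0.001,"wy":-0.028,"wz":-0.145,"grip":0},{"tx":-1.25,"ty":-1.85,"tz":0.27,"wx":0.001,"wy":-0.028,"wz":-0.145,"grip":0}])

```text
time: 4.82
eef_pos: [363.8, 211.7, 257.8]
orientation: [0.002, 0.152, 0.988, 0.031]
contact_force: [0.2, -0.4, -0.3]
finger_gap: 14.7
```

step_arm(steps=[{"tx":-0.96,"ty":-2.01,"tz":0.31,"wx":0.001,"wy":-0.028,"wz":-0.145,"grip":0},{"tx":-0.65,"ty":-2.12,"tz":0.33,"wx":0.001,"wy":-0.028,"wz":-0.145,"grip":0},{"tx":-0.33,"ty":-2.19,"tz":0.35,"wx":0.001,"wy":-0.028,"wz":-0.145,"grip":0},{"tx":0,"ty":-2.22,"tz":0.35,"wx":0.001,"wy":-0.028,"wz":-0.145,"grip":0},{"tx":0.33,"ty":-2.19,"tz":0.35,"wx":0.001,"wy":-0.028,"wz":-0.145,"grip":0}])

```text
time: 5.45
eef_pos: [379.1, 102.9, 236.0]
orientation: [0.08, -0.206, 0.975, 0.015]
contact_force: [0.4, -1.0, -0.8]
finger_gap: 14.9
```

```bash
python3 -c "
from ins import *
from rig import vision
st()
p=vision.camera_params('wrist');M=pose();i=vision.get_image('wrist');cv2.imwrite('pics/w6.png',i);np.save('w6.npy',p,allow_pickle=True)
print('tip',M[:3,:3]@tip_tool+M[:3,3],proj(p,M[:3,:3]@tip_tool+M[:3,3]),'hole',proj(p,[438.9,130.2,68]))
lin(pre([438.9,130.2,68],23.4,70),1)
"
```

```text
t 5.45 pos [379.1 102.9 236. ] x [-0.902 -0.4   -0.162] z [ 0.149  0.063 -0.987] F [ 0.4 -1.  -0.8] gap 14.9 q [-0.703 -0.065  0.351  2.318  0.022  0.723  1.621]
tip [413.47544847 117.79809951 129.50653983] [[321.64027522 223.40526212]] hole [[322.77570215 217.38176478]]
{"tx": -0.58, "ty": 0.34, "tz": -0.38, "wx": -0.002, "wy": -0.012, "wz": 0.011}
```

View pics/w6.png

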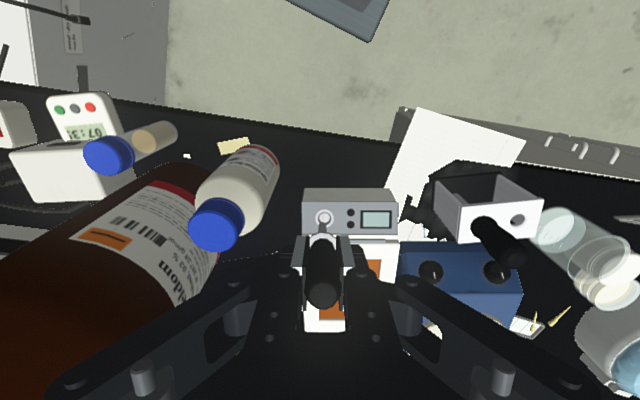

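```bash
python3 -c "
from h import *
i=cv2.imread('pics/w6.png');cv2.imwrite('pics/w6c.png',crop(i,285,175,415,275,6))"
```

```text
(no output)
```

View pics/w6c.png

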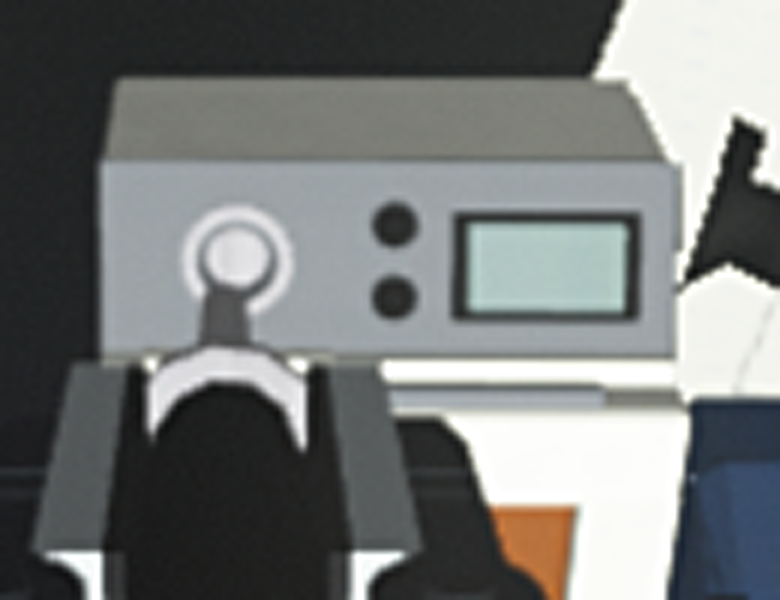

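```bash
python3 -c "
from ins import *
lin(pre([438.3,131.6,68],23.4,18),4)"
```

```text
{"tx": -0.39, "ty": 0.12, "tz": 1.18, "wx": -0.001, "wy": -0.003, "wz": 0.003}
{"tx": -0.38, "ty": 0.12, "tz": 1.18, "wx": -0.001, "wy": -0.003, "wz": 0.003}
{"tx": -0.38, "ty": 0.13, "tz": 1.18, "wx": -0.001, "wy": -0.003, "wz": 0.003}
{"tx": -0.38, "ty": 0.13, "tz": 1.19, "wx": -0.001, "wy": -0.003, "wz": 0.003}
```

step_arm(steps=[{"tx":-0.39,"ty":0.12,"tz":1.18,"wx":-0.001,"wy":-0.003,"wz":0.003,"grip":0},{"tx":-0.39,"ty":0.12,"tz":1.18,"wx":-0.001,"wy":-0.003,"wz":0.003,"grip":0},{"tx":-0.38,"ty":0.13,"tz":1.18,"wx":-0.001,"wy":-0.003,"wz":0.003,"grip":0},{"tx":-0.38,"ty":0.13,"tz":1.18,"wx":-0.001,"wy":-0.003,"wz":0.003,"grip":0},{"tx":0,"ty":0,"tz":0,"wx":0,"wy":0,"wz":0,"grip":0}])

```text
time: 6.12
eef_pos: [398.7, 117.7, 192.0]
orientation: [0.084, -0.198, 0.976, 0.019]
contact_force: [-0.1, 0.0, -0.1]
finger_gap: 14.8
```

```bash
python3 -c "
from ins import *
from rig import vision
st()
p=vision.camera_params('wrist');M=pose();i=vision.get_image('wrist');cv2.imwrite('pics/w7c.png',crop(i,285,175,415,275,6));np.save('w7.npy',p,allow_pickle=True)
t=M[:3,:3]@tip_tool+M[:3,3]
print('tip',t,(proj(p,t)-[285,175]+.5)*6-.5,'hole',(proj(p,[438.3,131.6,68])-[285,175]+.5)*6-.5)
lin(pre([438.3,131.6,68],23.4,18),1)
i=vision.get_image('scene');cv2.imwrite('pics/s7c.png',crop(i,280,150,380,250,6))
"
```

```text
t 6.12 pos [398.7 117.7 192. ] x [-0.907 -0.384 -0.172] z [ 0.157  0.07  -0.985] F [-0.1  0.  -0.1] gap 14.8 q [-0.705  0.063  0.361  2.328 -0.063  0.584  1.675]
tip [434.11008032 133.05244696  85.84664423] [[222.25009763 293.06177558]] hole [[203.45481096 253.06060282]]
{"tx": 0.32, "ty": -0.28, "tz": 0.09, "wx": 0.002, "wy": 0.001, "wz": -0.008}
```

View pics/w7c.png

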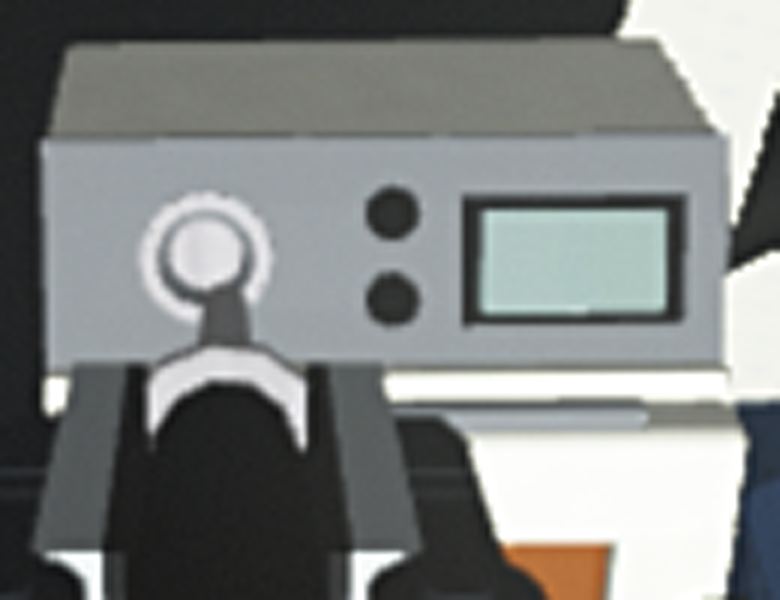

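View pics/s7c.png

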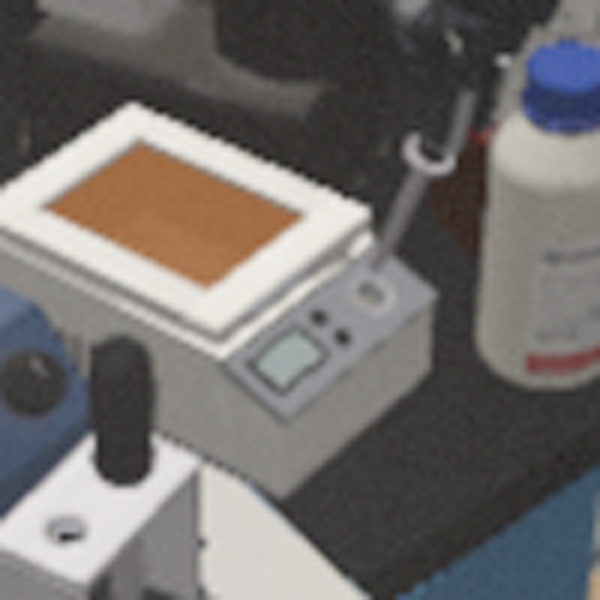

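step_arm(steps=[{"tx":0.14,"ty":-0.14,"tz":0.05,"wx":0.001,"wy":0,"wz":-0.004,"grip":0},{"tx":0.14,"ty":-0.14,"tz":0.05,"wx":0.001,"wy":0,"wz":-0.004,"grip":0},{"tx":0,"ty":0,"tz":0,"wx":0,"wy":0,"wz":0,"grip":0},{"tx":0,"ty":0,"tz":0,"wx":0,"wy":0,"wz":0,"grip":0},{"tx":0,"ty":0,"tz":0,"wx":0,"wy":0,"wz":0,"grip":0}])

```text
time: 6.85
eef_pos: [397.8, 114.0, 191.8]
orientation: [0.086, -0.202, 0.975, 0.018]
contact_force: [0.7, 0.3, -1.0]
finger_gap: 14.6
```

```bash
cat > look.py <<'E'
from ins import *
from rig import vision
import sys
n=sys.argv[1]
st();H=[438.3,131.6,68]
p=vision.camera_params('wrist');M=pose();i=vision.get_image('wrist');cv2.imwrite(f'pics/{n}.png',crop(i,285,175,415,275,6))
t=M[:3,:3]@tip_tool+M[:3,3]
print('tip',t,(proj(p,t)-[285,175]+.5)*6-.5,'hole',(proj(p,H)-[285,175]+.5)*6-.5)
a=np.radians(23.4);d=np.array([.342*np.cos(a),.342*np.sin(a),-.9397]);e=t-H;print("depth",e@d,"lat y",e@[-np.sin(a),np.cos(a),0],"lat x",e@[.9397*np.cos(a),.9397*np.sin(a),.342])
E
python3 look.py w8; python3 -c "
from ins import *
lin(pre([438.3,131.6,68],23.4,18),1)"
```

```text
t 6.85 pos [397.8 114.  191.8] x [-0.904 -0.391 -0.175] z [ 0.16   0.07  -0.985] F [ 0.7  0.3 -1. ] gap 14.6 q [-0.7    0.058  0.364  2.333 -0.061  0.58   1.688]
tip [433.45718549 129.52247355  85.74367422] [[222.25049827 293.01922459]] hole [[222.19255284 263.6853791 ]]
depth -18.475934093527957 lat y 0.01665405917515899 lat x 1.1164928414317978
{"tx": 0.07, "ty": 0.01, "tz": 0.06, "wx": 0.001, "wy": 0.003, "wz": -0.000}
```

View pics/w8.png

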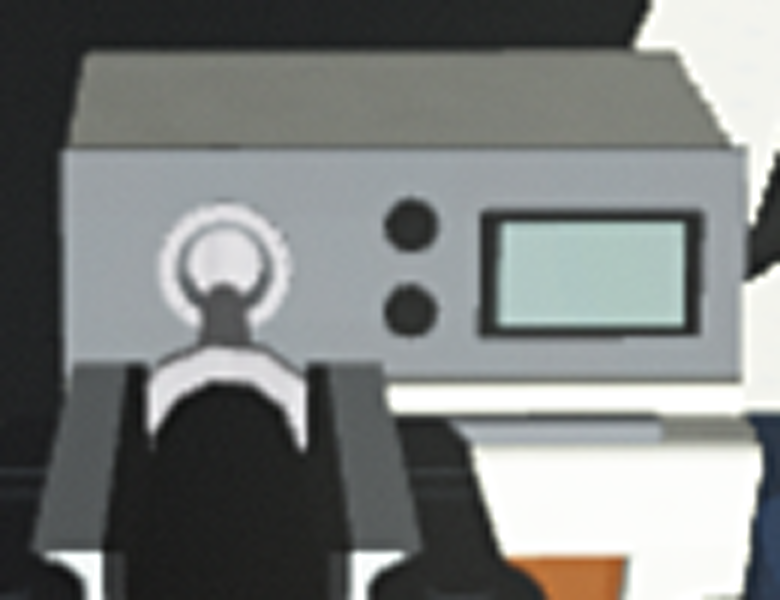

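step_arm(steps=[{"tx":0.1,"ty":0,"tz":0,"wx":0,"wy":0,"wz":0,"grip":0},{"tx":-0.105,"ty":0,"tz":0.59,"wx":0,"wy":0,"wz":0,"grip":0},{"tx":-0.105,"ty":0,"tz":0.59,"wx":0,"wy":0,"wz":0,"grip":0},{"tx":-0.105,"ty":0,"tz":0.59,"wx":0,"wy":0,"wz":0,"grip":0},{"tx":-0.105,"ty":0,"tz":0.59,"wx":0,"wy":0,"wz":0,"grip":0}])

```text
time: 7.52
eef_pos: [404.5, 116.9, 168.5]
orientation: [0.085, -0.202, 0.976, 0.018]
contact_force: [0.2, -0.3, -0.5]
finger_gap: 14.8
```

```bash
python3 look.py w9
```

```text
t 7.53 pos [404.5 116.9 168.5] x [-0.904 -0.391 -0.174] z [ 0.159  0.07  -0.985] F [ 0.2 -0.3 -0.5] gap 14.8 q [-0.688  0.122  0.359  2.339 -0.114  0.516  1.738]
tip [440.09064164 132.36549141  62.39676671] [[222.35600684 293.01869004]] hole [[222.39261017 301.51099985]]
depth 5.931363294309652 lat y -0.008616272240643602 lat x -0.08635002834926896
```

View pics/w9.png

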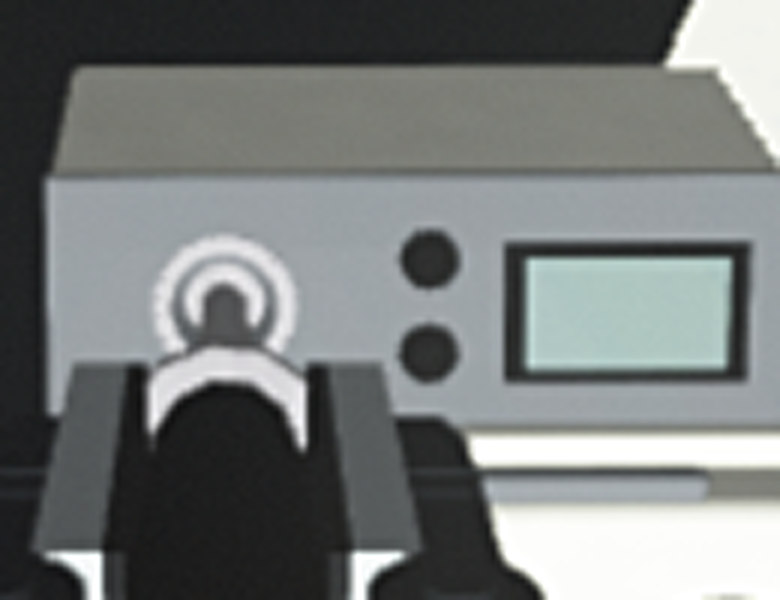

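step_arm(steps=[{"tx":-0.07,"ty":0,"tz":0.394,"wx":0,"wy":0,"wz":0,"grip":0},{"tx":-0.07,"ty":0,"tz":0.394,"wx":0,"wy":0,"wz":0,"grip":0},{"tx":-0.07,"ty":0,"tz":0.394,"wx":0,"wy":0,"wz":0,"grip":0},{"tx":-0.07,"ty":0,"tz":0.394,"wx":0,"wy":0,"wz":0,"grip":0},{"tx":-0.07,"ty":0,"tz":0.394,"wx":0,"wy":0,"wz":0,"grip":0}])

```text
time: 8.2
eef_pos: [410.8, 119.7, 150.0]
orientation: [0.086, -0.202, 0.975, 0.018]
contact_force: [-1.6, -0.2, 2.7]
finger_gap: 14.4
```

step_arm(steps=[{"tx":-0.026,"ty":0,"tz":0.148,"wx":0,"wy":0,"wz":0,"grip":0},{"tx":-0.026,"ty":0,"tz":0.148,"wx":0,"wy":0,"wz":0,"grip":0},{"tx":-0.026,"ty":0,"tz":0.148,"wx":0,"wy":0,"wz":0,"grip":0},{"tx":-0.026,"ty":0,"tz":0.148,"wx":0,"wy":0,"wz":0,"grip":0},{"tx":0,"ty":0,"tz":0,"wx":0,"wy":0,"wz":0,"grip":0}])

```text
time: 8.82
eef_pos: [412.7, 120.5, 144.7]
orientation: [0.086, -0.202, 0.975, 0.018]
contact_force: [-1.3, -1.2, 7.0]
finger_gap: 14.6
```

```bash
python3 look.py w10; python3 -c "
from rig import vision
from h import *
i=vision.get_image('scene');cv2.imwrite('pics/s10.png',crop(i,200,70,440,270,3.3))"
```

```text
t 8.82 pos [412.7 120.5 144.7] x [-0.904 -0.391 -0.175] z [ 0.16   0.07  -0.985] F [-1.3 -1.2  7. ] gap 14.6 q [-0.663  0.191  0.34   2.339 -0.176  0.453  1.796]
tip [448.3685853  135.96574917  38.63648385] [[222.30323937 292.94095368]] hole [[222.14109607 337.68292006]]
depth 31.346120000280788 lat y 0.007969079721294903 lat x 0.2702636498698102
```

View pics/s10.png

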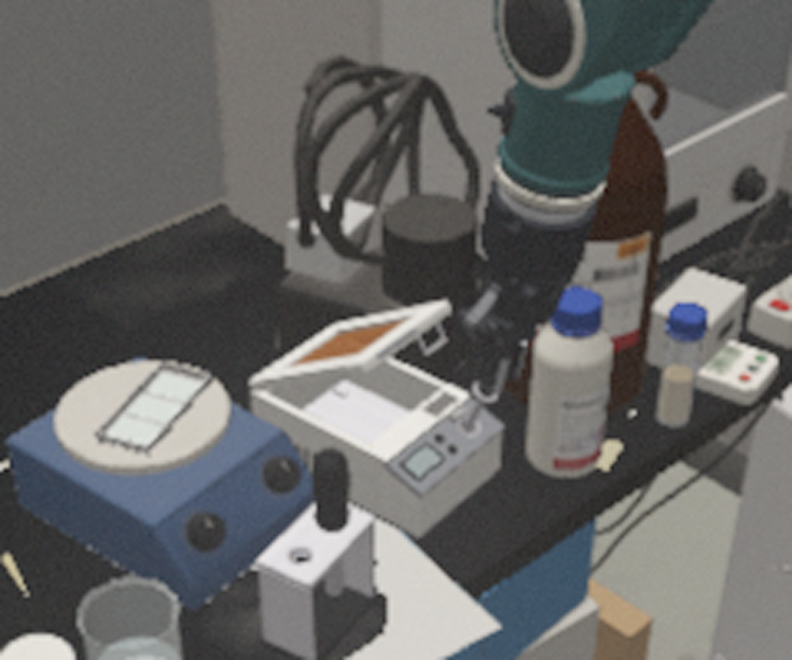

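step_arm(steps=[{"tx":0,"ty":0,"tz":0,"wx":0,"wy":0,"wz":0,"grip":0},{"tx":0,"ty":0,"tz":0,"wx":0,"wy":0,"wz":0,"grip":0},{"tx":0,"ty":0,"tz":0,"wx":0,"wy":0,"wz":0,"grip":0},{"tx":0,"ty":0,"tz":0,"wx":0,"wy":0,"wz":0,"grip":0},{"tx":0,"ty":0,"tz":0,"wx":0,"wy":0,"wz":0,"grip":0}])

```text
time: 9.55
eef_pos: [412.6, 120.4, 144.8]
orientation: [0.086, -0.202, 0.975, 0.018]
contact_force: [-2.1, -1.3, 5.9]
finger_gap: 14.7
```

```bash
python3 look.py w11; python3 -c "
from rig import vision
from h import *
i=vision.get_image('scene');cv2.imwrite('pics/s11.png',crop(i,200,70,440,270,3.3))"
```

```text
t 9.55 pos [412.6 120.4 144.8] x [-0.904 -0.391 -0.175] z [ 0.16   0.07  -0.985] F [-2.1 -1.3  5.9] gap 14.7 q [-0.663  0.191  0.34   2.339 -0.176  0.453  1.796]
tip [448.33119621 135.96474937  38.73330027] [[222.36021035 292.96060784]] hole [[222.11226238 337.54702237]]
depth 31.243270422731776 lat y 0.02190050987979732 lat x 0.27075686840103397
```

View pics/s11.png

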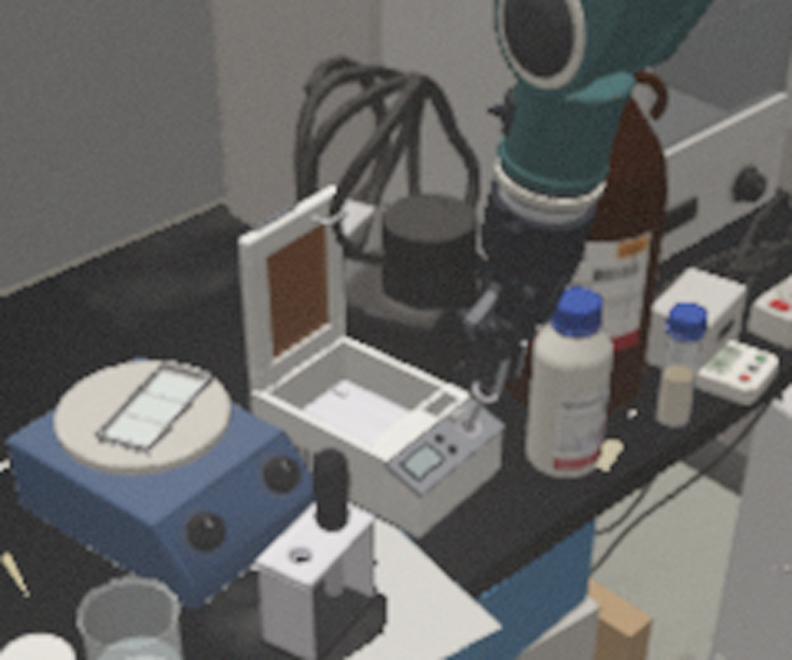

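step_arm(steps=[{"tx":0.21,"ty":0,"tz":-1.18,"wx":0,"wy":0,"wz":0,"grip":0},{"tx":0.35,"ty":0,"tz":-1.97,"wx":0,"wy":0,"wz":0,"grip":0},{"tx":0.42,"ty":0,"tz":-2.36,"wx":0,"wy":0,"wz":0,"grip":0},{"tx":0.42,"ty":0,"tz":-2.36,"wx":0,"wy":0,"wz":0,"grip":0},{"tx":0.42,"ty":0,"tz":-2.36,"wx":0,"wy":0,"wz":0,"grip":0}])

```text
time: 10.28
eef_pos: [379.1, 105.8, 243.0]
orientation: [0.086, -0.202, 0.976, 0.018]
contact_force: [0.3, -0.3, -0.8]
finger_gap: 14.6
```

```bash
python3 -c "
from ins import *
st()
M=np.load('Mgrasp.npy');T=tgt([348.9,321.5,286],M[:3,:3]);lin(T,10)"
```

```text
t 10.28 pos [379.1 105.8 243. ] x [-0.904 -0.391 -0.174] z [ 0.16   0.07  -0.985] F [ 0.3 -0.3 -0.8] gap 14.6 q [-0.726 -0.084  0.364  2.316  0.032  0.73   1.596]
{"tx": -0.64, "ty": 2.10, "tz": -0.32, "wx": -0.000, "wy": 0.029, "wz": 0.145}
{"tx": -0.33, "ty": 2.17, "tz": -0.33, "wx": -0.000, "wy": 0.029, "wz": 0.145}
{"tx": 0.00, "ty": 2.19, "tz": -0.34, "wx": -0.000, "wy": 0.029, "wz": 0.145}
{"tx": 0.33, "ty": 2.17, "tz": -0.33, "wx": -0.000, "wy": 0.029, "wz": 0.145}
{"tx": 0.65, "ty": 2.10, "tz": -0.32, "wx": -0.000, "wy": 0.029, "wz": 0.145}
{"tx": 0.95, "ty": 1.98, "tz": -0.30, "wx": -0.000, "wy": 0.029, "wz": 0.145}
{"tx": 1.23, "ty": 1.83, "tz": -0.27, "wx": -0.000, "wy": 0.029, "wz": 0.145}
{"tx": 1.49, "ty": 1.63, "tz": -0.23, "wx": -0.000, "wy": 0.029, "wz": 0.145}
{"tx": 1.72, "ty": 1.40, "tz": -0.18, "wx": -0.000, "wy": 0.029, "wz": 0.145}
{"tx": 1.90, "ty": 1.13, "tz": -0.13, "wx": -0.000, "wy": 0.029, "wz": 0.145}
```

step_arm(steps=[{"tx":-0.64,"ty":2.1,"tz":-0.4,"wx":0,"wy":0.029,"wz":0.145,"grip":0},{"tx":-0.33,"ty":2.17,"tz":-0.4,"wx":0,"wy":0.029,"wz":0.145,"grip":0},{"tx":0,"ty":2.19,"tz":-0.4,"wx":0,"wy":0.029,"wz":0.145,"grip":0},{"tx":0.33,"ty":2.17,"tz":-0.4,"wx":0,"wy":0.029,"wz":0.145,"grip":0},{"tx":0.65,"ty":2.1,"tz":-0.35,"wx":0,"wy":0.029,"wz":0.145,"grip":0}])

```text
time: 10.9
eef_pos: [363.9, 214.2, 267.0]
orientation: [0.004, 0.158, 0.987, 0.033]
contact_force: [0.1, 1.2, -0.4]
finger_gap: 14.8
```

step_arm(steps=[{"tx":0.95,"ty":1.98,"tz":-0.3,"wx":0,"wy":0.029,"wz":0.145,"grip":0},{"tx":1.23,"ty":1.83,"tz":-0.25,"wx":0,"wy":0.029,"wz":0.145,"grip":0},{"tx":1.49,"ty":1.63,"tz":-0.2,"wx":0,"wy":0.029,"wz":0.145,"grip":0},{"tx":1.72,"ty":1.4,"tz":-0.15,"wx":0,"wy":0.029,"wz":0.145,"grip":0},{"tx":1.9,"ty":1.13,"tz":-0.1,"wx":0,"wy":0.029,"wz":0.145,"grip":0}])

```text
time: 11.52
eef_pos: [349.2, 322.0, 287.5]
orientation: [-0.078, 0.495, 0.864, 0.043]
contact_force: [0.4, 0.2, -0.7]
finger_gap: 14.5
```

```bash
python3 -c "
from ins import *
st()
M=np.load('Mgrasp.npy');T=tgt([348.9,321.5,240],M[:3,:3]);lin(T,4)"
```

```text
t 11.53 pos [349.2 322.  287.5] x [-0.498  0.849  0.177] z [-0.092  0.151 -0.984] F [ 0.4  0.2 -0.7] gap 14.5 q [-0.896  0.114  0.205  2.008 -0.236  1.009 -0.037]
{"tx": -0.22, "ty": -0.01, "tz": 1.17, "wx": -0.000, "wy": -0.000, "wz": -0.002}
{"tx": -0.22, "ty": -0.01, "tz": 1.17, "wx": -0.000, "wy": -0.000, "wz": -0.002}
{"tx": -0.22, "ty": -0.01, "tz": 1.17, "wx": -0.000, "wy": -0.000, "wz": -0.002}
{"tx": -0.22, "ty": -0.01, "tz": 1.17, "wx": -0.000, "wy": -0.000, "wz": -0.002}
```

step_arm(steps=[{"tx":-0.26,"ty":-0.01,"tz":1.4,"wx":0,"wy":0,"wz":-0.002,"grip":0},{"tx":-0.26,"ty":-0.01,"tz":1.4,"wx":0,"wy":0,"wz":-0.002,"grip":0},{"tx":-0.26,"ty":-0.01,"tz":1.4,"wx":0,"wy":0,"wz":-0.002,"grip":0},{"tx":-0.26,"ty":-0.01,"tz":1.4,"wx":0,"wy":0,"wz":-0.002,"grip":0},{"tx":0,"ty":0,"tz":0,"wx":0,"wy":0,"wz":0,"grip":0}])

```text
time: 12.15
eef_pos: [348.7, 320.4, 228.7]
orientation: [-0.078, 0.49, 0.867, 0.042]
contact_force: [-0.3, 0.0, -0.3]
finger_gap: 14.7
```

```bash
python3 -c "
from ins import *
from rig import vision
st()
p=vision.camera_params('wrist');M=pose();i=vision.get_image('wrist');cv2.imwrite('pics/w12.png',crop(i,270,180,380,320,5))
t=M[:3,:3]@tip_tool+M[:3,3]
print('tip',t,'hole img',(proj(p,[348.9,321.4,84])-[270,180]+.5)*5-.5,'tip img',(proj(p,t)-[270,180]+.5)*5-.5)
lin(tgt([348.9,321.5,160],np.load('Mgrasp.npy')[:3,:3]),4)
"
```

```text
t 12.15 pos [348.7 320.4 228.7] x [-0.508  0.843  0.176] z [-0.094  0.149 -0.984] F [-0.3  0.  -0.3] gap 14.7 q [-0.883  0.188  0.199  2.073 -0.277  0.881  0.032]
tip [348.3688253  320.28715819 115.7493216 ] hole img [[266.08191082 189.84326684]] tip img [[260.13718322 223.6256351 ]]
{"tx": -0.29, "ty": 0.00, "tz": 1.71, "wx": -0.001, "wy": -0.000, "wz": 0.001}
{"tx": -0.29, "ty": 0.00, "tz": 1.71, "wx": -0.001, "wy": -0.000, "wz": 0.001}
{"tx": -0.29, "ty": 0.00, "tz": 1.71, "wx": -0.001, "wy": -0.000, "wz": 0.001}
{"tx": -0.29, "ty": 0.00, "tz": 1.71, "wx": -0.001, "wy": -0.000, "wz": 0.001}
```

View pics/w12.png

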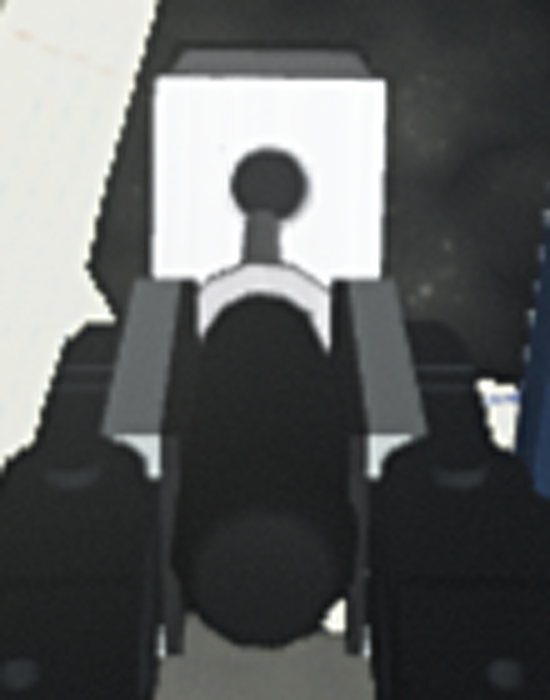

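```bash
python3 -c "
from ins import *
lin(tgt([349.2,322.4,160],np.load('Mgrasp.npy')[:3,:3]),4)
"
```

```text
{"tx": -0.28, "ty": 0.02, "tz": 1.72, "wx": -0.001, "wy": -0.000, "wz": 0.001}
{"tx": -0.28, "ty": 0.02, "tz": 1.72, "wx": -0.001, "wy": -0.000, "wz": 0.001}
{"tx": -0.27, "ty": 0.02, "tz": 1.72, "wx": -0.001, "wy": -0.000, "wz": 0.001}
{"tx": -0.27, "ty": 0.02, "tz": 1.72, "wx": -0.001, "wy": -0.000, "wz": 0.001}
```

step_arm(steps=[{"tx":0.13,"ty":0.1,"tz":0,"wx":0,"wy":0,"wz":0,"grip":0},{"tx":-0.3,"ty":0,"tz":1.69,"wx":-0.001,"wy":0,"wz":0.001,"grip":0},{"tx":-0.3,"ty":0,"tz":1.69,"wx":-0.001,"wy":0,"wz":0.001,"grip":0},{"tx":-0.3,"ty":0,"tz":1.69,"wx":-0.001,"wy":0,"wz":0.001,"grip":0},{"tx":-0.3,"ty":0,"tz":1.69,"wx":0,"wy":0,"wz":0,"grip":0}])

```text
time: 12.82
eef_pos: [349.9, 323.6, 161.9]
orientation: [-0.076, 0.491, 0.867, 0.046]
contact_force: [-0.5, 0.3, -0.3]
finger_gap: 14.9
```

```bash
python3 -c "
from ins import *
from rig import vision
st()
i=vision.get_image('wrist');cv2.imwrite('pics/w13.png',crop(i,270,180,380,320,5))
lin(tgt([349.2,322.4,123],np.load('Mgrasp.npy')[:3,:3]),4)
"
```

```text
t 12.82 pos [349.9 323.6 161.9] x [-0.507  0.844  0.177] z [-0.088  0.154 -0.984] F [-0.5  0.3 -0.3] gap 14.9 q [-0.862  0.294  0.178  2.127 -0.346  0.724  0.108]
{"tx": -0.17, "ty": 0.00, "tz": 0.91, "wx": 0.000, "wy": -0.000, "wz": 0.000}
{"tx": -0.17, "ty": 0.00, "tz": 0.91, "wx": 0.000, "wy": -0.000, "wz": 0.000}
{"tx": -0.17, "ty": 0.00, "tz": 0.91, "wx": 0.000, "wy": -0.000, "wz": 0.000}
{"tx": -0.17, "ty": 0.00, "tz": 0.91, "wx": 0.000, "wy": -0.000, "wz": 0.000}
```

View pics/w13.png

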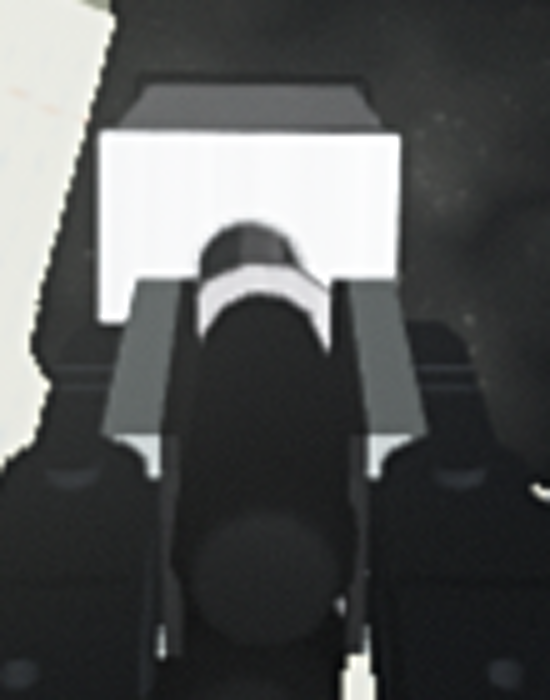

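step_arm(steps=[{"tx":0,"ty":-0.2,"tz":0,"wx":0,"wy":0,"wz":0,"grip":0},{"tx":-0.17,"ty":0,"tz":0.92,"wx":0,"wy":0,"wz":0,"grip":0},{"tx":-0.17,"ty":0,"tz":0.92,"wx":0,"wy":0,"wz":0,"grip":0},{"tx":-0.17,"ty":0,"tz":0.92,"wx":0,"wy":0,"wz":0,"grip":0},{"tx":-0.17,"ty":0,"tz":0.92,"wx":0,"wy":0,"wz":0,"grip":0}])

```text
time: 13.5
eef_pos: [347.9, 321.9, 123.6]
orientation: [-0.077, 0.491, 0.867, 0.045]
contact_force: [0.5, -0.4, -0.5]
finger_gap: 14.5
```

step_arm(steps=[{"tx":0,"ty":0,"tz":0.1,"wx":0,"wy":0,"wz":0,"grip":0},{"tx":0,"ty":0,"tz":0,"wx":0,"wy":0,"wz":0,"grip":0},{"tx":0,"ty":0,"tz":0,"wx":0,"wy":0,"wz":0,"grip":0},{"tx":0,"ty":0,"tz":0,"wx":0,"wy":0,"wz":0,"grip":0},{"tx":0,"ty":0,"tz":0,"wx":0,"wy":0,"wz":0,"grip":0}])

```text
time: 14.12
eef_pos: [347.8, 322.1, 123.4]
orientation: [-0.077, 0.491, 0.867, 0.045]
contact_force: [-0.3, -0.2, -0.1]
finger_gap: 14.7
```

```bash
python3 -c "
from ins import *
from rig import vision
st()
i=vision.get_image('wrist');cv2.imwrite('pics/w14.png',crop(i,270,180,380,320,5))
i=vision.get_image('scene');cv2.imwrite('pics/s14.png',crop(i,240,150,340,250,6))
"
```

```text
t 14.12 pos [347.8 322.1 123.4] x [-0.506  0.844  0.177] z [-0.089  0.153 -0.984] F [-0.3 -0.2 -0.1] gap 14.7 q [-0.842  0.36   0.155  2.153 -0.392  0.639  0.16 ]
```

View pics/w14.png

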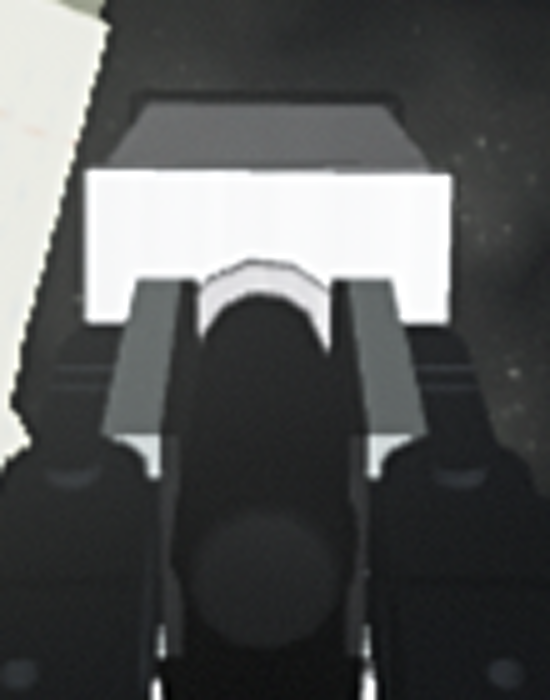

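View pics/s14.png

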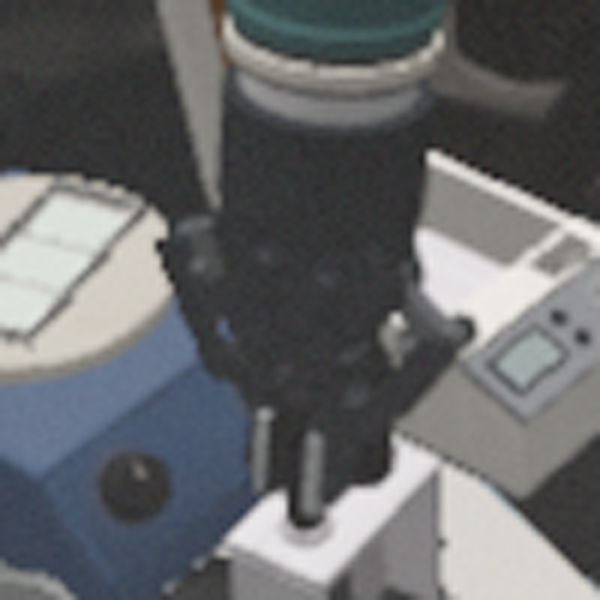

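step_arm(steps=[{"tx":-0.01,"ty":0,"tz":0.06,"wx":0,"wy":0,"wz":0,"grip":0},{"tx":-0.01,"ty":0,"tz":0.06,"wx":0,"wy":0,"wz":0,"grip":0},{"tx":0,"ty":0,"tz":0.03,"wx":0,"wy":0,"wz":0,"grip":0},{"tx":0,"ty":0,"tz":0,"wx":0,"wy":0,"wz":0,"grip":0},{"tx":0,"ty":0,"tz":0,"wx":0,"wy":0,"wz":0,"grip":0}])

```text
time: 14.85
eef_pos: [347.9, 322.2, 122.7]
orientation: [-0.077, 0.491, 0.867, 0.045]
contact_force: [-2.8, -3.1, 9.7]
finger_gap: 14.7
```

Seated (about 10 N). Release.

step_arm(steps=[{"tx":0,"ty":0,"tz":-0.05,"wx":0,"wy":0,"wz":0,"grip":15},{"tx":0,"ty":0,"tz":0,"wx":0,"wy":0,"wz":0,"grip":35},{"tx":0,"ty":0,"tz":0,"wx":0,"wy":0,"wz":0,"grip":55},{"tx":0,"ty":0,"tz":0,"wx":0,"wy":0,"wz":0,"grip":55},{"tx":0,"ty":0,"tz":0,"wx":0,"wy":0,"wz":0,"grip":55}])

```text
time: 15.48
eef_pos: [347.8, 322.0, 122.2]
orientation: [-0.077, 0.491, 0.867, 0.045]
contact_force: [0.0, 0.8, 0.2]
finger_gap: 47.4
```

```bash
python3 -c "
from ins import *
from rig import vision
st()
i=vision.get_image('wrist');cv2.imwrite('pics/w15.png',crop(i,200,180,440,400,3.3))
"
```

```text
t 15.47 pos [347.8 322.  122.2] x [-0.506  0.844  0.177] z [-0.089  0.153 -0.984] F [0.  0.8 0.2] gap 47.4 q [-0.841  0.362  0.154  2.154 -0.393  0.637  0.161]
```

View pics/w15.png

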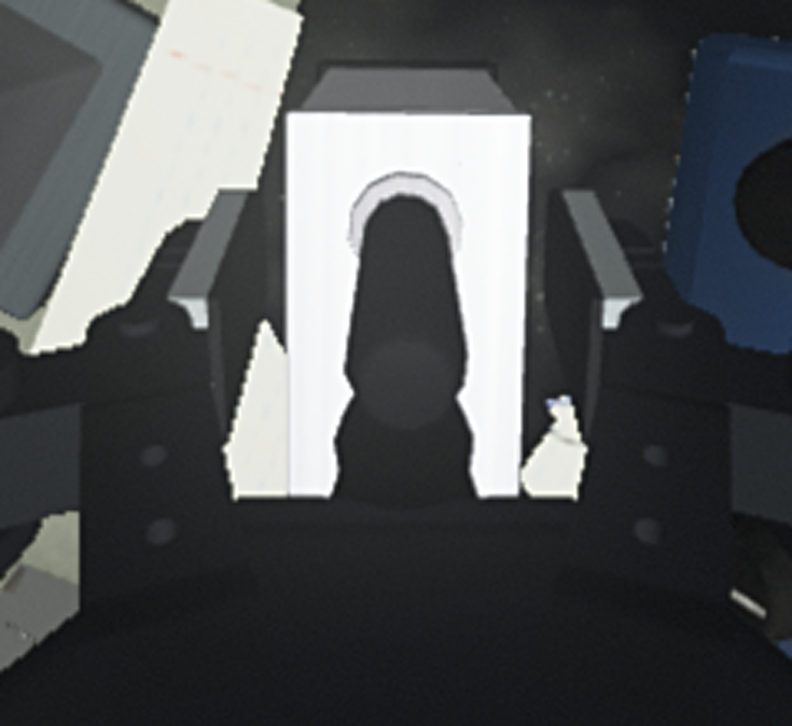

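step_arm(steps=[{"tx":0.26,"ty":0,"tz":-1.48,"wx":0,"wy":0,"wz":0,"grip":55},{"tx":0.43,"ty":0,"tz":-2.46,"wx":0,"wy":0,"wz":0,"grip":55},{"tx":0.53,"ty":0,"tz":-2.95,"wx":0,"wy":0,"wz":0,"grip":55},{"tx":0.53,"ty":0,"tz":-2.95,"wx":0,"wy":0,"wz":0,"grip":75},{"tx":0.53,"ty":0,"tz":-2.95,"wx":0,"wy":0,"wz":0,"grip":75}])

```text
time: 16.15
eef_pos: [347.8, 321.6, 254.3]
orientation: [-0.077, 0.491, 0.867, 0.045]
contact_force: [1.1, -0.5, -0.7]
finger_gap: 64.0
```

```bash
python3 -c "
from ins import *
from rig import vision
from rig import env
st();print(env.tcp_to_tips)
p=vision.camera_params('wrist');M=pose();i=vision.get_image('wrist')
cv2.imwrite('pics/w16.png',i)
cv2.imwrite('pics/w16c.png',crop(i,200,180,440,400,3.3))
g=env.get_obs()['finger_gap']
for gg,c in((g,3.3),(47.4,3.3),(16,3.3)):
  for z in (5,10,14,19): print(gg,z,(proj(p,(M@[11,gg/2,z,1])[:3])-[200,180]+.5)*c-.5)
"
```

```text
t 16.15 pos [347.8 321.6 254.3] x [-0.506  0.844  0.177] z [-0.088  0.154 -0.984] F [ 1.1 -0.5 -0.7] gap 64.0 q [-8.990e-01  1.490e-01  2.100e-01  2.052e+00 -2.590e-01  9.290e-01
  1.000e-03]
19.0
63.90107275775336 5 [[610.41497931 212.92553941]]
63.90107275775336 10 [[603.60513824 199.17913032]]
63.90107275775336 14 [[598.47378121 188.82092486]]
63.90107275775336 19 [[592.42059087 176.60189805]]
47.4 5 [[556.31404221 212.8995781 ]]
47.4 10 [[551.29671663 199.15403588]]
47.4 14 [[547.51605722 188.79648331]]
47.4 19 [[543.05621328 176.57822636]]
16 5 [[453.36516327 212.85017624]]
16 10 [[451.7588174  199.10628356]]
16 14 [[450.54840224 188.7499734 ]]
16 19 [[449.12053941 176.53318139]]
```

View pics/w16c.png

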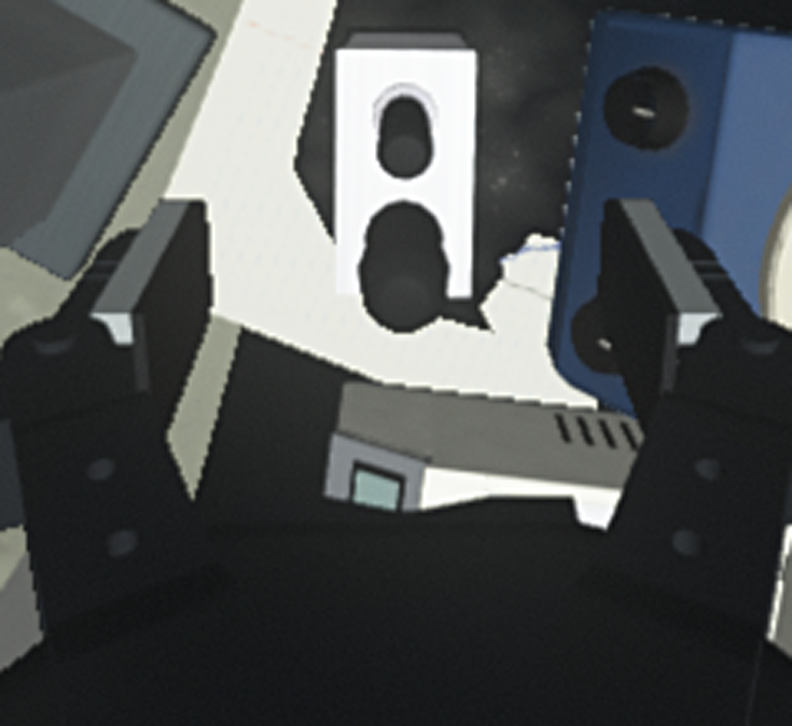

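View pics/w16.png

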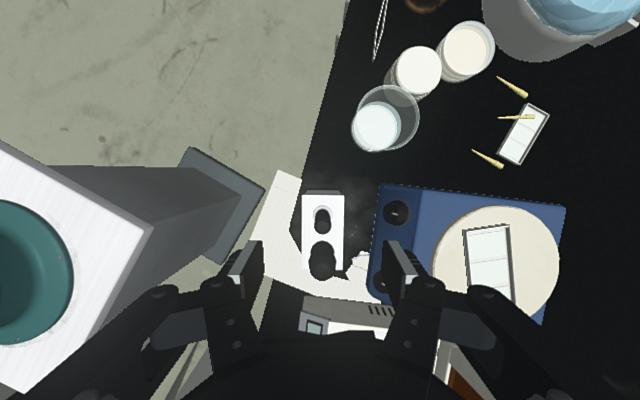

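```bash
python3 -c "
from ins import *
lin(tgt([525.5,360.9,195],Rt(129.4)),5)
"
```

```text
{"tx": -1.37, "ty": 3.40, "tz": 1.07, "wx": 0.005, "wy": -0.036, "wz": -0.029}
{"tx": -1.43, "ty": 3.36, "tz": 1.10, "wx": 0.005, "wy": -0.036, "wz": -0.029}
{"tx": -1.49, "ty": 3.32, "tz": 1.14, "wx": 0.005, "wy": -0.036, "wz": -0.029}
{"tx": -1.55, "ty": 3.29, "tz": 1.18, "wx": 0.005, "wy": -0.036, "wz": -0.029}
{"tx": -1.60, "ty": 3.24, "tz": 1.22, "wx": 0.005, "wy": -0.036, "wz": -0.029}
```

step_arm(steps=[{"tx":-1.37,"ty":3.4,"tz":1.07,"wx":0.005,"wy":-0.036,"wz":-0.029,"grip":80},{"tx":-1.43,"ty":3.36,"tz":1.1,"wx":0.005,"wy":-0.036,"wz":-0.029,"grip":80},{"tx":-1.49,"ty":3.32,"tz":1.14,"wx":0.005,"wy":-0.036,"wz":-0.029,"grip":80},{"tx":-1.55,"ty":3.29,"tz":1.18,"wx":0.005,"wy":-0.036,"wz":-0.029,"grip":80},{"tx":-1.6,"ty":3.24,"tz":1.22,"wx":0.005,"wy":-0.036,"wz":-0.029,"grip":80}])

```text
time: 16.82
eef_pos: [524.7, 359.5, 188.3]
orientation: [-0.0, 0.428, 0.904, -0.005]
contact_force: [0.5, -0.3, 0.3]
finger_gap: 68.3
```

step_arm(steps=[{"tx":0,"ty":0,"tz":0,"wx":0,"wy":0,"wz":0,"grip":80},{"tx":0,"ty":0,"tz":0,"wx":0,"wy":0,"wz":0,"grip":80},{"tx":0,"ty":0,"tz":0,"wx":0,"wy":0,"wz":0,"grip":80},{"tx":0,"ty":0,"tz":0,"wx":0,"wy":0,"wz":0,"grip":80},{"tx":0,"ty":0,"tz":0,"wx":0,"wy":0,"wz":0,"grip":80}])

```text
time: 17.45
eef_pos: [523.2, 359.1, 188.3]
orientation: [-0.001, 0.428, 0.904, -0.005]
contact_force: [0.7, -0.0, 0.4]
finger_gap: 68.2
```

```bash
python3 -c "
from ins import *
from rig import vision
st()
p=vision.camera_params('wrist');i=vision.get_image('wrist')
np.save('w17.npy',p,allow_pickle=True)
cv2.imwrite('pics/w17c.png',crop(i,200,130,440,330,3.3))
a=np.radians(39.4);c,s=np.cos(a),np.sin(a)
for l in [(-22.5,50),(22.5,50),(22.5,-50),(-22.5,-50)]:
  print((proj(p,[525.5+c*l[0]-s*l[1],360.9+s*l[0]+c*l[1],113])-[200,130]+.5)*3.3-.5)
"
```

```text
t 17.45 pos [523.2 359.1 188.3] x [-0.634  0.774 -0.002] z [-0.006 -0.007 -1.   ] F [ 0.7 -0.   0.4] gap 68.2 q [-0.844  0.515  0.256  1.703 -0.151  0.953  0.156]
[[313.26221164  68.54302436]]
[[523.54687425  68.55703666]]
[[509.02025158 481.4126883 ]]
[[325.11741409 480.64955494]]
```

View pics/w17c.png

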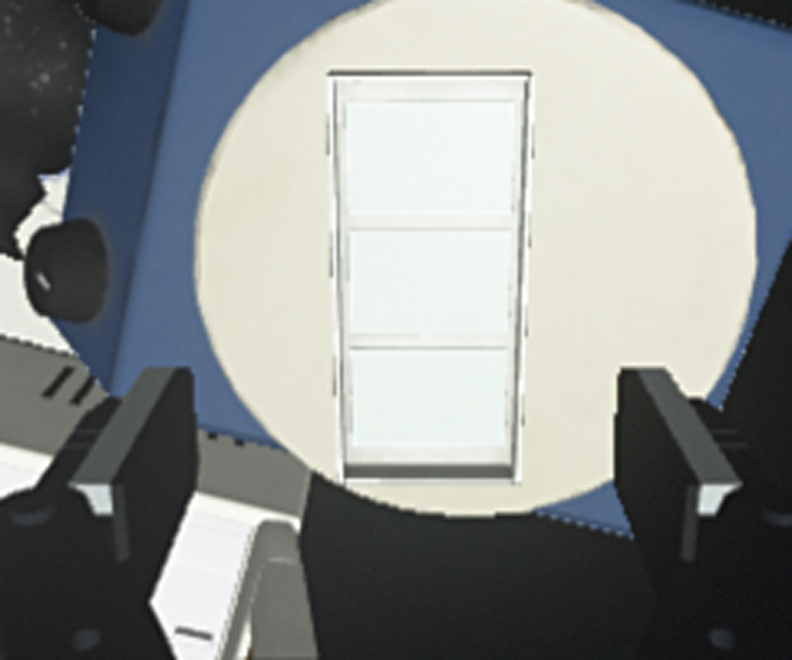

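```bash
python3 -c "
from ins import *
M=pose();t=M[:3,3]+6.0*np.array([.774,.634,0])-0.8*np.array([-.634,.774,0]);t[2]=126
print(t);lin(tgt(t,Rt(129.3)),4)
"
```

```text
[528.36276329 362.30853716 126.        ]
{"tx": -0.02, "ty": 0.16, "tz": 1.55, "wx": -0.002, "wy": 0.000, "wz": 0.000}
{"tx": -0.02, "ty": 0.16, "tz": 1.55, "wx": -0.002, "wy": 0.000, "wz": 0.000}
{"tx": -0.02, "ty": 0.16, "tz": 1.55, "wx": -0.002, "wy": 0.000, "wz": 0.000}
{"tx": -0.02, "ty": 0.15, "tz": 1.55, "wx": -0.002, "wy": 0.000, "wz": 0.000}
```

step_arm(steps=[{"tx":-0.02,"ty":0.16,"tz":1.55,"wx":-0.002,"wy":0,"wz":0,"grip":80},{"tx":-0.02,"ty":0.16,"tz":1.55,"wx":-0.002,"wy":0,"wz":0,"grip":80},{"tx":-0.02,"ty":0.16,"tz":1.55,"wx":-0.002,"wy":0,"wz":0,"grip":80},{"tx":-0.02,"ty":0.16,"tz":1.55,"wx":-0.002,"wy":0,"wz":0,"grip":80},{"tx":0,"ty":0,"tz":0,"wx":0,"wy":0,"wz":0,"grip":68}])

```text
time: 18.12
eef_pos: [527.7, 361.5, 123.7]
orientation: [-0.0, 0.428, 0.904, -0.003]
contact_force: [-0.7, -0.9, -0.4]
finger_gap: 58.3
```

```bash
python3 -c "
from ins import *
from rig import vision
st()
i=vision.get_image('wrist')
cv2.imwrite('pics/w18c.png',crop(i,200,130,440,330,3.3))
i=vision.get_image('scene');cv2.imwrite('pics/s18.png',crop(i,180,130,340,260,5))
"
```

```text
t 18.12 pos [527.7 361.5 123.7] x [-0.634  0.774 -0.002] z [-0.003 -0.005 -1.   ] F [-0.7 -0.9 -0.4] gap 58.3 q [-0.827  0.601  0.237  1.73  -0.177  0.837  0.176]
```

View pics/w18c.png

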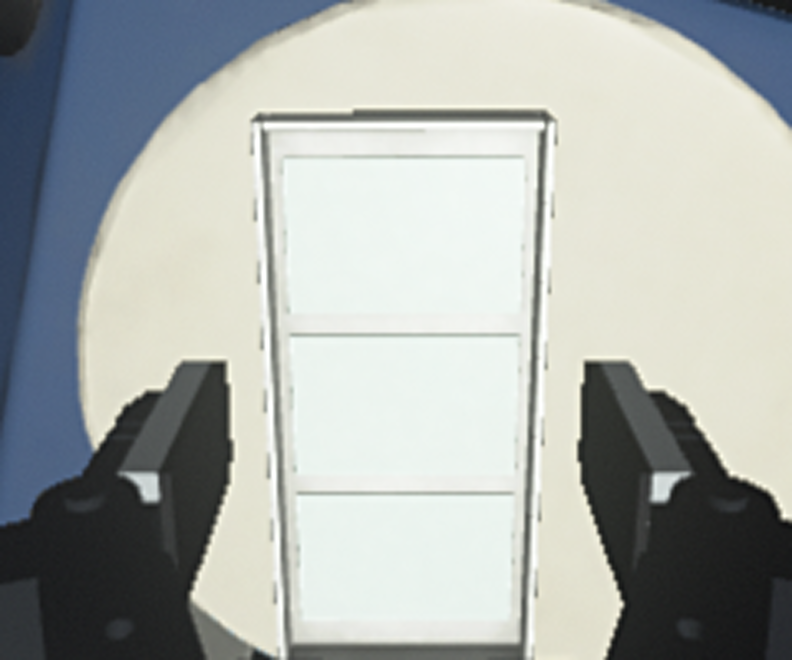

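View pics/s18.png

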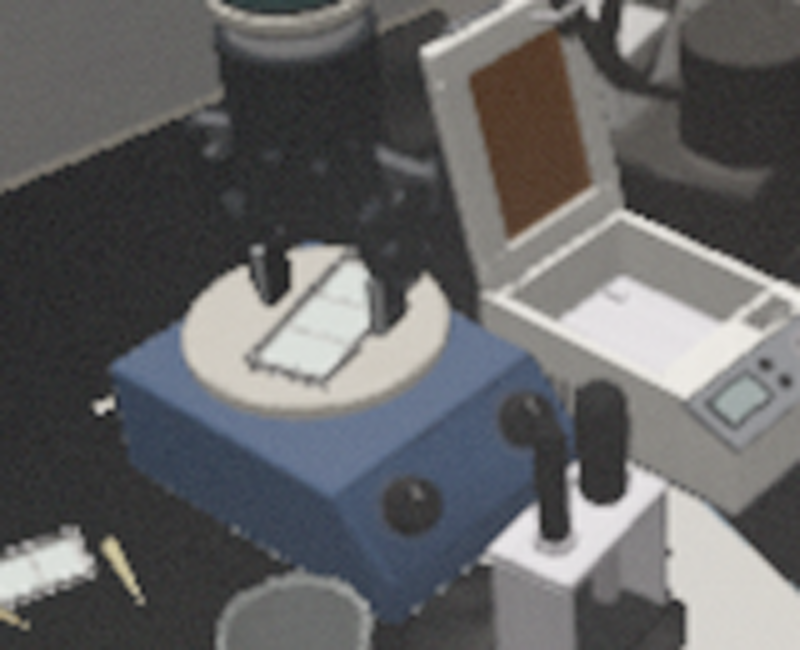

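step_arm(steps=[{"tx":0,"ty":0,"tz":0.16,"wx":-0.002,"wy":0,"wz":0,"grip":68},{"tx":0,"ty":0,"tz":0.16,"wx":-0.002,"wy":0,"wz":0,"grip":60},{"tx":0,"ty":0,"tz":0,"wx":0,"wy":0,"wz":0,"grip":50},{"tx":0,"ty":0,"tz":0,"wx":0,"wy":0,"wz":0,"grip":30},{"tx":0,"ty":0,"tz":0,"wx":0,"wy":0,"wz":0,"grip":30}], grip_force=45)

```text
time: 18.85
eef_pos: [528.7, 362.3, 123.1]
orientation: [0.001, 0.428, 0.904, 0.001]
contact_force: [-0.5, -0.3, 4.7]
finger_gap: 44.1
```

step_arm(steps=[{"tx":0,"ty":0,"tz":0,"wx":0,"wy":0,"wz":0,"grip":30},{"tx":0,"ty":0,"tz":0,"wx":0,"wy":0,"wz":0,"grip":30},{"tx":0,"ty":0,"tz":0,"wx":0,"wy":0,"wz":0,"grip":30},{"tx":0,"ty":0,"tz":0,"wx":0,"wy":0,"wz":0,"grip":30},{"tx":0,"ty":0,"tz":0,"wx":0,"wy":0,"wz":0,"grip":30}])

```text
time: 19.48
eef_pos: [528.7, 362.3, 123.0]
orientation: [0.001, 0.428, 0.904, 0.001]
contact_force: [-2.0, -0.6, 5.6]
finger_gap: 44.1
```

```bash
python3 -c "
from ins import *
from rig import vision
st();np.save('Mtray.npy',pose())
i=vision.get_image('wrist')
cv2.imwrite('pics/w19c.png',crop(i,200,130,440,330,3.3))
"
```

```text
t 19.48 pos [528.7 362.3 123. ] x [-0.634  0.774 -0.002] z [ 0.003  0.    -1.   ] F [-2.  -0.6  5.6] gap 44.1 q [-0.826  0.6    0.237  1.733 -0.179  0.827  0.178]
```

View pics/w19c.png

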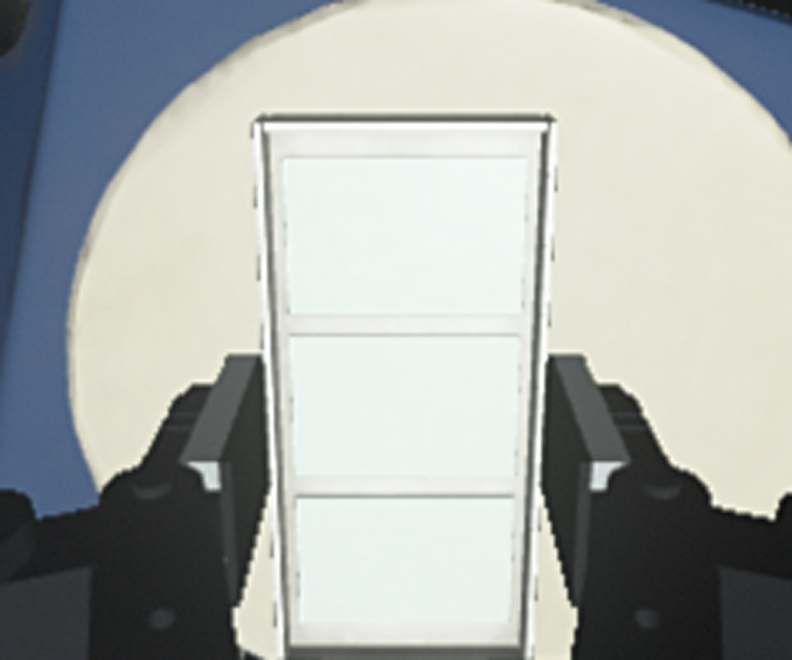

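step_arm(steps=[{"tx":0,"ty":0,"tz":-0.6,"wx":0,"wy":0,"wz":0,"grip":30},{"tx":0,"ty":0,"tz":-1.2,"wx":0,"wy":0,"wz":0,"grip":30},{"tx":0,"ty":0,"tz":-2,"wx":0,"wy":0,"wz":0,"grip":30},{"tx":0,"ty":0,"tz":-2,"wx":0,"wy":0,"wz":0,"grip":30},{"tx":0,"ty":0,"tz":-2,"wx":0,"wy":0,"wz":0,"grip":30}])

```text
time: 20.15
eef_pos: [528.6, 362.3, 202.6]
orientation: [0.002, 0.428, 0.904, 0.001]
contact_force: [0.7, 0.5, -1.8]
finger_gap: 44.1
```

```bash
python3 -c "
from ins import *
from rig import vision
st()
i=vision.get_image('wrist')
cv2.imwrite('pics/w20.png',i)
lin(tgt([432,280,205],Rt(203.4)),10)
"
```

```text
t 20.15 pos [528.6 362.3 202.6] x [-0.634  0.774 -0.002] z [ 0.004  0.001 -1.   ] F [ 0.7  0.5 -1.8] gap 44.1 q [-0.845  0.503  0.26   1.686 -0.149  0.969  0.155]
{"tx": -0.02, "ty": -1.28, "tz": -0.00, "wx": 0.001, "wy": 0.001, "wz": -0.129}
{"tx": 0.14, "ty": -1.28, "tz": -0.00, "wx": 0.001, "wy": 0.001, "wz": -0.129}
{"tx": 0.31, "ty": -1.25, "tz": -0.00, "wx": 0.001, "wy": 0.001, "wz": -0.129}
{"tx": 0.46, "ty": -1.20, "tz": -0.00, "wx": 0.001, "wy": 0.001, "wz": -0.129}
{"tx": 0.61, "ty": -1.13, "tz": -0.00, "wx": 0.001, "wy": 0.001, "wz": -0.129}
{"tx": 0.76, "ty": -1.04, "tz": -0.00, "wx": 0.001, "wy": 0.001, "wz": -0.129}
{"tx": 0.88, "ty": -0.93, "tz": 0.00, "wx": 0.001, "wy": 0.001, "wz": -0.129}
{"tx": 1.00, "ty": -0.81, "tz": 0.00, "wx": 0.001, "wy": 0.001, "wz": -0.129}
{"tx": 1.09, "ty": -0.68, "tz": 0.00, "wx": 0.001, "wy": 0.001, "wz": -0.129}
{"tx": 1.17, "ty": -0.53, "tz": 0.00, "wx": 0.001, "wy": 0.001, "wz": -0.129}
```

View pics/w20.png

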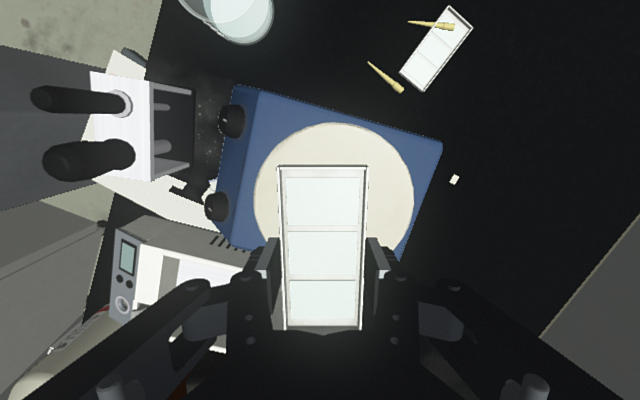

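step_arm(steps=[{"tx":0,"ty":-1.28,"tz":0,"wx":0.001,"wy":0.001,"wz":-0.1,"grip":30},{"tx":0.14,"ty":-1.28,"tz":0,"wx":0.001,"wy":0.001,"wz":-0.129,"grip":30},{"tx":0.31,"ty":-1.25,"tz":0,"wx":0,"wy":0.001,"wz":-0.129,"grip":30},{"tx":0.46,"ty":-1.2,"tz":0,"wx":0,"wy":0,"wz":-0.129,"grip":30},{"tx":0.61,"ty":-1.13,"tz":0,"wx":0,"wy":0,"wz":-0.129,"grip":30}])

```text
time: 20.82
eef_pos: [478.1, 321.6, 201.0]
orientation: [-0.0, 0.132, 0.991, 0.0]
contact_force: [0.9, -0.3, -1.6]
finger_gap: 44.0
```

step_arm(steps=[{"tx":0.76,"ty":-1.04,"tz":0,"wx":0,"wy":0,"wz":-0.129,"grip":30},{"tx":0.88,"ty":-0.93,"tz":0,"wx":0,"wy":0,"wz":-0.129,"grip":30},{"tx":1,"ty":-0.81,"tz":0,"wx":0,"wy":0,"wz":-0.129,"grip":30},{"tx":1.09,"ty":-0.68,"tz":0,"wx":0,"wy":0,"wz":-0.129,"grip":30},{"tx":1.17,"ty":-0.53,"tz":0,"wx":0,"wy":0,"wz":-0.129,"grip":30}])

```text
time: 21.45
eef_pos: [427.9, 281.5, 201.1]
orientation: [-0.0, -0.189, 0.982, 0.0]
contact_force: [0.4, -0.2, -1.2]
finger_gap: 44.2
```

```bash
python3 -c "
from ins import *
st()
lin(tgt([512.6,195.3,190],Rt(203.4)),10)
"
```

```text
t 21.45 pos [427.9 281.5 201.1] x [-0.928 -0.371 -0.   ] z [-0.     0.001 -1.   ] F [ 0.4 -0.2 -1.2] gap 44.2 q [-0.637  0.299 -0.012  1.983  0.004  0.86   1.301]
{"tx": -0.47, "ty": -1.12, "tz": 0.11, "wx": 0.000, "wy": 0.000, "wz": -0.003}
{"tx": -0.46, "ty": -1.12, "tz": 0.11, "wx": 0.000, "wy": 0.000, "wz": -0.003}
{"tx": -0.46, "ty": -1.12, "tz": 0.11, "wx": 0.000, "wy": 0.000, "wz": -0.003}
{"tx": -0.46, "ty": -1.12, "tz": 0.11, "wx": 0.000, "wy": 0.000, "wz": -0.003}
{"tx": -0.45, "ty": -1.12, "tz": 0.11, "wx": 0.000, "wy": 0.000, "wz": -0.003}
{"tx": -0.45, "ty": -1.12, "tz": 0.11, "wx": 0.000, "wy": 0.000, "wz": -0.003}
{"tx": -0.45, "ty": -1.12, "tz": 0.11, "wx": 0.000, "wy": 0.000, "wz": -0.003}
{"tx": -0.44, "ty": -1.12, "tz": 0.11, "wx": 0.000, "wy": 0.000, "wz": -0.003}
{"tx": -0.44, "ty": -1.13, "tz": 0.11, "wx": 0.000, "wy": 0.000, "wz": -0.003}
{"tx": -0.44, "ty": -1.13, "tz": 0.11, "wx": 0.000, "wy": 0.000, "wz": -0.003}
```

step_arm(steps=[{"tx":-0.9,"ty":-2.24,"tz":0.22,"wx":0,"wy":0,"wz":-0.006,"grip":30},{"tx":-0.92,"ty":-2.24,"tz":0.22,"wx":0,"wy":0,"wz":-0.006,"grip":30},{"tx":-0.91,"ty":-2.24,"tz":0.22,"wx":0,"wy":0,"wz":-0.006,"grip":30},{"tx":-0.9,"ty":-2.24,"tz":0.22,"wx":0,"wy":0,"wz":-0.006,"grip":30},{"tx":-0.88,"ty":-2.26,"tz":0.22,"wx":0,"wy":0,"wz":-0.006,"grip":30}])

```text
time: 22.08
eef_pos: [513.0, 194.5, 189.9]
orientation: [-0.0, -0.202, 0.979, 0.0]
contact_force: [-0.1, 0.2, -1.7]
finger_gap: 44.0
```

step_arm(steps=[{"tx":0,"ty":0,"tz":0,"wx":0,"wy":0,"wz":0,"grip":30},{"tx":0,"ty":0,"tz":0,"wx":0,"wy":0,"wz":0,"grip":30},{"tx":0,"ty":0,"tz":0,"wx":0,"wy":0,"wz":0,"grip":30},{"tx":0,"ty":0,"tz":0,"wx":0,"wy":0,"wz":0,"grip":30},{"tx":0,"ty":0,"tz":0,"wx":0,"wy":0,"wz":0,"grip":30}])

```text
time: 22.7
eef_pos: [512.1, 195.5, 189.5]
orientation: [-0.0, -0.202, 0.979, 0.0]
contact_force: [0.9, 0.3, -1.8]
finger_gap: 43.9
```

```bash
python3 -c "
from ins import *
from rig import vision
st()
p=vision.camera_params('wrist');np.save('w21.npy',p,allow_pickle=True)
i=vision.get_image('wrist');cv2.imwrite('pics/w21.png',i);cv2.imwrite('pics/w21c.png',crop(i,210,130,430,330,3.6))
i=vision.get_image('scene');cv2.imwrite('pics/s21.png',crop(i,240,100,400,240,5))
a=np.radians(23.4);c,s=np.cos(a),np.sin(a)
for l in [(-34,48,78),(-34,-48,78),(74,48,78),(74,-48,78),(-92,55,62),(-92,-55,62),(-73.5,-29,68)]:
  print(l,(proj(p,[494.2+c*l[0]-s*l[1],187.4+s*l[0]+c*l[1],l[2]])-[210,130]+.5)*3.6-.5)
"
```

```text
t 22.7 pos [512.1 195.5 189.5] x [-0.918 -0.396  0.001] z [-0.001  0.    -1.   ] F [ 0.9  0.3 -1.8] gap 43.9 q [-0.454  0.37   0.035  1.911 -0.018  0.862  1.568]
(-34, 48, 78) [[609.92903466  37.62232289]]
(-34, -48, 78) [[192.12151054  38.05390118]]
(74, 48, 78) [[586.50376807 461.0811907 ]]
(74, -48, 78) [[217.33860247 461.73589953]]
(-92, 55, 62) [[ 640.96266094 -226.05911435]]
(-92, -55, 62) [[ 160.27595651 -225.78424256]]
(-73.5, -29, 68) [[ 273.76602191 -141.84634799]]
```

View pics/w21c.png

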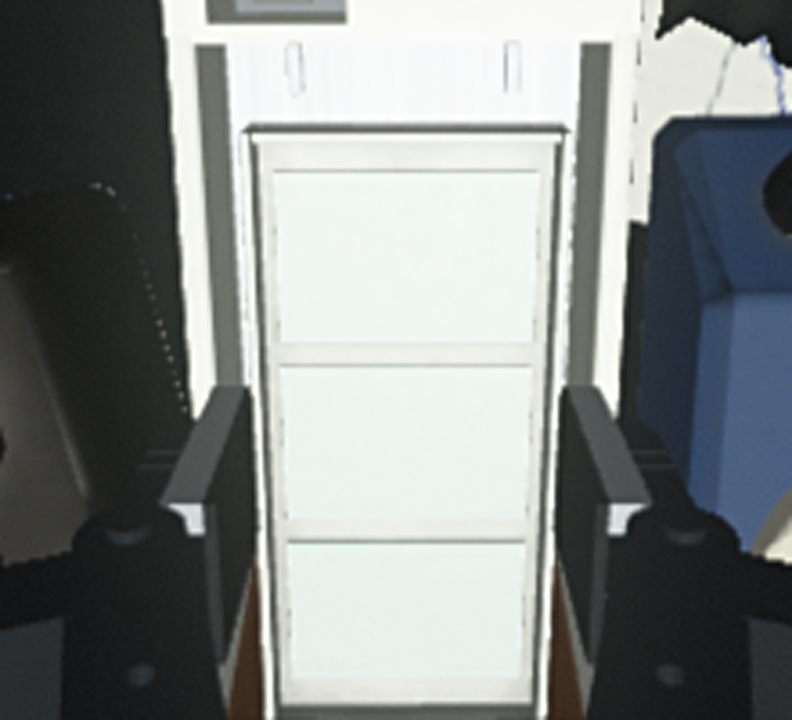

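View pics/s21.png

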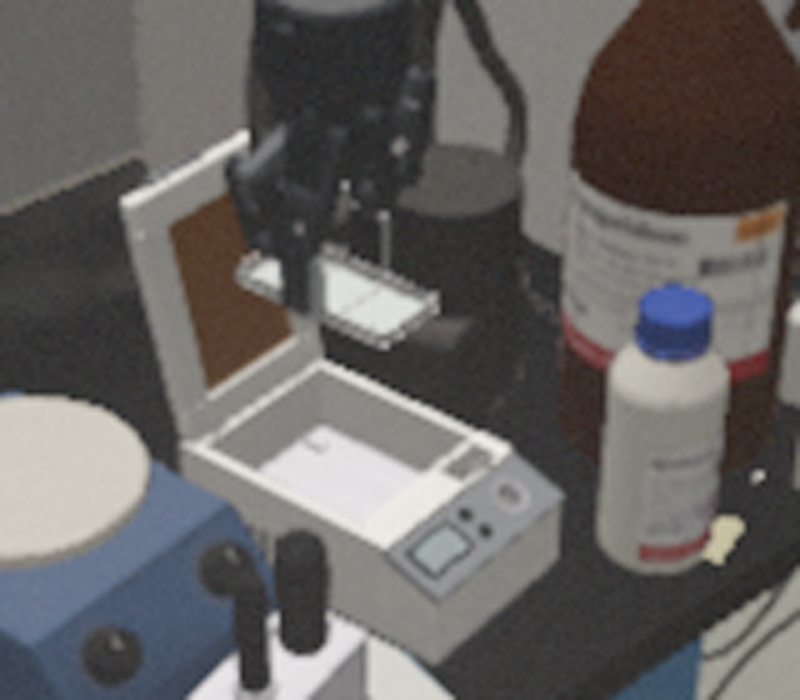

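```bash
python3 -c "
from ins import *
p=np.load('w21.npy',allow_pickle=True).item()
a=np.radians(23.4);c,s=np.cos(a),np.sin(a)
for l in [(-31,-27.5,41),(-17,-27.5,41),(-31,27.5,41),(-17,27.5,41),(-34,-48,36),(-34,48,36)]:
  print(l,(proj(p,[494.2+c*l[0]-s*l[1],187.4+s*l[0]+c*l[1],l[2]])-[210,130]+.5)*3.6-.5)
i=cv2.imread('pics/w21.png');cv2.imwrite('pics/w21d.png',crop(i,250,125,390,175,5.7))
print((proj(p,[494.2-34*c,187.4-34*s,78])-[250,125]+.5)*5.7-.5)
"
```

```text
(-31, -27.5, 41) [[298.05407551  38.96935797]]
(-17, -27.5, 41) [[299.66206712  91.84907385]]
(-31, 27.5, 41) [[504.77711185  38.75545109]]
(-17, 27.5, 41) [[503.380074    91.61944566]]
(-34, -48, 36) [[223.61745111  26.30066764]]
(-34, 48, 36) [[579.16606173  25.94068363]]
[[407.36915122  88.70188593]]
```

View pics/w21d.png

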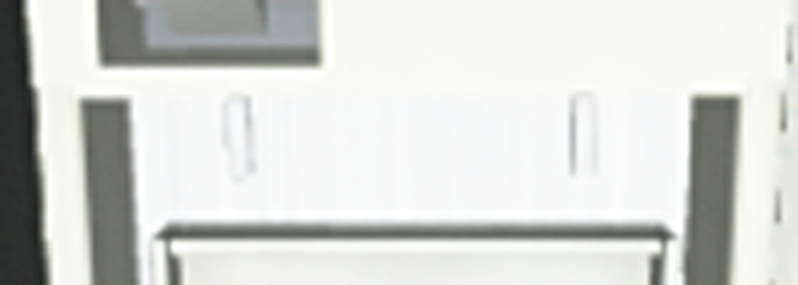

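```bash
python3 -c "
from ins import *
p=np.load('w21.npy',allow_pickle=True).item();M=pose()
for l in [(50,-22.5,9.5),(50,22.5,9.5),(-50,22.5,9.5),(-50,-22.5,9.5)]:
  print(l,(proj(p,(M@[*l,1])[:3])-[210,130]+.5)*3.6-.5)
st()
lin(tgt([512.3,195.2,75],Rt(203.4)),5)
"
```

```text
(50, -22.5, 9.5) [[231.45595357 123.5453254 ]]
(50, 22.5, 9.5) [[569.60924729 123.73923086]]
(-50, 22.5, 9.5) [[540.53480569 741.41961425]]
(-50, -22.5, 9.5) [[261.32104521 741.52378412]]
t 22.8 pos [512.2 195.3 189.5] x [-0.918 -0.396  0.001] z [-0.001  0.    -1.   ] F [-0.7  0.3 -1.2] gap 44.0 q [-0.453  0.37   0.035  1.911 -0.018  0.862  1.568]
{"tx": -0.00, "ty": -0.00, "tz": 2.29, "wx": 0.000, "wy": -0.000, "wz": -0.000}
{"tx": -0.00, "ty": -0.00, "tz": 2.29, "wx": 0.000, "wy": -0.000, "wz": -0.000}
{"tx": -0.00, "ty": -0.00, "tz": 2.29, "wx": 0.000, "wy": -0.000, "wz": -0.000}
{"tx": -0.00, "ty": -0.00, "tz": 2.29, "wx": 0.000, "wy": -0.000, "wz": -0.000}
{"tx": -0.00, "ty": -0.00, "tz": 2.29, "wx": 0.000, "wy": -0.000, "wz": -0.000}
```

step_arm(steps=[{"tx":0,"ty":0,"tz":2.2,"wx":0,"wy":0,"wz":0,"grip":30},{"tx":0,"ty":0,"tz":2.2,"wx":0,"wy":0,"wz":0,"grip":30},{"tx":0,"ty":0,"tz":2.2,"wx":0,"wy":0,"wz":0,"grip":30},{"tx":0,"ty":0,"tz":2.2,"wx":0,"wy":0,"wz":0,"grip":30},{"tx":0,"ty":0,"tz":1.2,"wx":0,"wy":0,"wz":0,"grip":30}])

```text
time: 23.42
eef_pos: [511.7, 195.0, 88.3]
orientation: [-0.001, -0.202, 0.979, 0.0]
contact_force: [-0.1, -0.4, -0.9]
finger_gap: 44.4
```

```bash
python3 -c "
from ins import *
from rig import vision
st()
i=vision.get_image('wrist');cv2.imwrite('pics/w22c.png',crop(i,210,130,430,330,3.6))
i=vision.get_image('scene');cv2.imwrite('pics/s22.png',crop(i,240,100,400,240,5))
lin(tgt([512.3,195.2,62],Rt(203.4)),3)
"
```

```text
t 23.43 pos [511.7 195.   88.3] x [-0.919 -0.395  0.002] z [-0.002 -0.    -1.   ] F [-0.1 -0.4 -0.9] gap 44.4 q [-0.447  0.521  0.028  1.967 -0.024  0.656  1.574]
{"tx": -0.03, "ty": 0.00, "tz": 0.88, "wx": 0.000, "wy": -0.001, "wz": -0.001}
{"tx": -0.03, "ty": 0.00, "tz": 0.88, "wx": 0.000, "wy": -0.001, "wz": -0.001}
{"tx": -0.03, "ty": 0.00, "tz": 0.88, "wx": 0.000, "wy": -0.001, "wz": -0.001}
```

View pics/w22c.png

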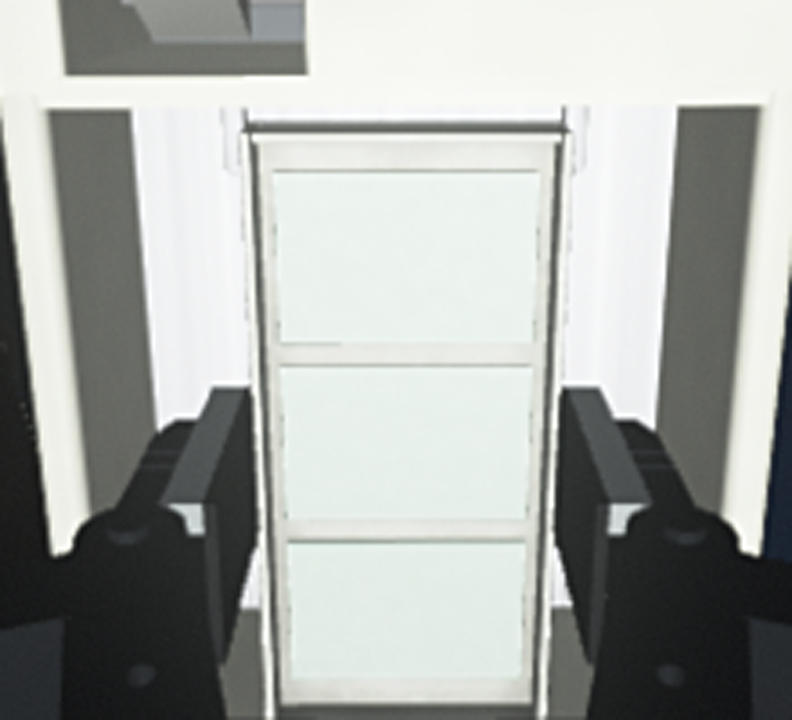

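View pics/s22.png

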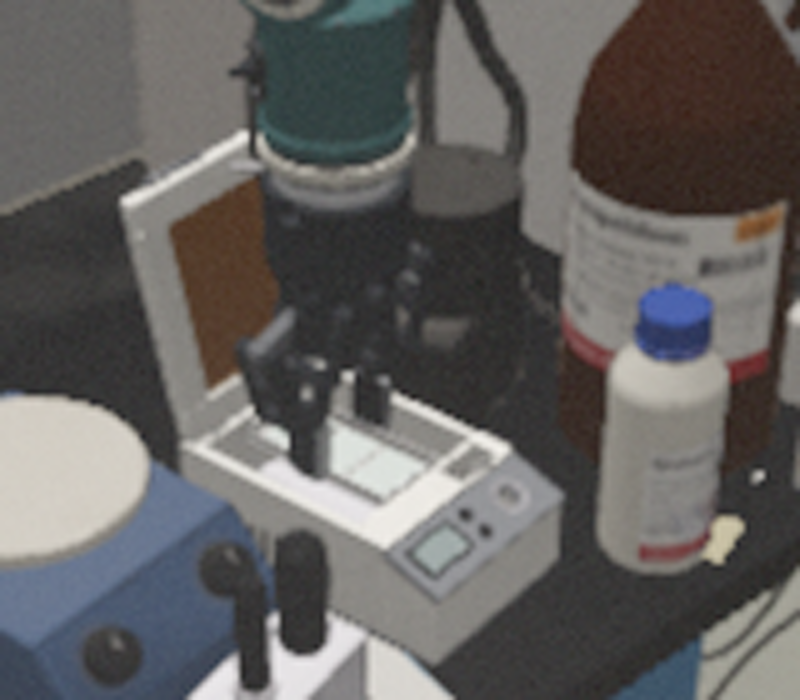

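step_arm(steps=[{"tx":-0.02,"ty":0,"tz":0.7,"wx":0,"wy":-0.001,"wz":-0.001,"grip":30},{"tx":-0.02,"ty":0,"tz":0.7,"wx":0,"wy":-0.001,"wz":-0.001,"grip":30},{"tx":-0.02,"ty":0,"tz":0.7,"wx":0,"wy":0,"wz":0,"grip":30},{"tx":0,"ty":0,"tz":0.5,"wx":0,"wy":0,"wz":0,"grip":30},{"tx":0,"ty":0,"tz":0,"wx":0,"wy":0,"wz":0,"grip":30}])

```text
time: 24.15
eef_pos: [512.5, 195.3, 63.0]
orientation: [0.0, -0.203, 0.979, 0.0]
contact_force: [0.3, 0.5, -1.0]
finger_gap: 44.2
```

step_arm(steps=[{"tx":0,"ty":0,"tz":0.1,"wx":0,"wy":0,"wz":0,"grip":30},{"tx":0,"ty":0,"tz":0.1,"wx":0,"wy":0,"wz":0,"grip":30},{"tx":0,"ty":0,"tz":0.1,"wx":0,"wy":0,"wz":0,"grip":30},{"tx":0,"ty":0,"tz":0,"wx":0,"wy":0,"wz":0,"grip":30},{"tx":0,"ty":0,"tz":0,"wx":0,"wy":0,"wz":0,"grip":30}])

```text
time: 24.78
eef_pos: [512.8, 195.4, 60.5]
orientation: [0.001, -0.203, 0.979, 0.0]
contact_force: [-0.3, 0.1, -1.2]
finger_gap: 43.8
```

step_arm(steps=[{"tx":0,"ty":0,"tz":0.15,"wx":0,"wy":0,"wz":0,"grip":30},{"tx":0,"ty":0,"tz":0.1,"wx":0,"wy":0,"wz":0,"grip":30},{"tx":0,"ty":0,"tz":0.1,"wx":0,"wy":0,"wz":0,"grip":30},{"tx":0,"ty":0,"tz":0,"wx":0,"wy":0,"wz":0,"grip":30},{"tx":0,"ty":0,"tz":0,"wx":0,"wy":0,"wz":0,"grip":30}])

```text
time: 25.4
eef_pos: [512.8, 195.4, 56.9]
orientation: [0.001, -0.203, 0.979, 0.0]
contact_force: [-0.5, 0.0, -1.6]
finger_gap: 44.1
```

step_arm(steps=[{"tx":0,"ty":0,"tz":0.06,"wx":0,"wy":0,"wz":0,"grip":30},{"tx":0,"ty":0,"tz":0.06,"wx":0,"wy":0,"wz":0,"grip":30},{"tx":0,"ty":0,"tz":0.05,"wx":0,"wy":0,"wz":0,"grip":30},{"tx":0,"ty":0,"tz":0,"wx":0,"wy":0,"wz":0,"grip":30},{"tx":0,"ty":0,"tz":0,"wx":0,"wy":0,"wz":0,"grip":30}])

```text
time: 26.02
eef_pos: [512.8, 195.4, 55.4]
orientation: [0.001, -0.203, 0.979, 0.0]
contact_force: [-0.6, -1.4, 2.6]
finger_gap: 44.3
```

step_arm(steps=[{"tx":0,"ty":0,"tz":0,"wx":0,"wy":0,"wz":0,"grip":56},{"tx":0,"ty":0,"tz":0,"wx":0,"wy":0,"wz":0,"grip":60},{"tx":0,"ty":0,"tz":0,"wx":0,"wy":0,"wz":0,"grip":60},{"tx":0,"ty":0,"tz":0,"wx":0,"wy":0,"wz":0,"grip":60},{"tx":0,"ty":0,"tz":0,"wx":0,"wy":0,"wz":0,"grip":60}])

```text
time: 26.65
eef_pos: [512.8, 195.4, 55.2]
orientation: [0.001, -0.203, 0.979, 0.0]
contact_force: [0.8, 0.1, 0.2]
finger_gap: 51.3
```

```bash
python3 -c "
from ins import *
from rig import vision
st()
i=vision.get_image('wrist');cv2.imwrite('pics/w23c.png',crop(i,210,130,430,330,3.6))
"
```

```text
t 26.65 pos [512.8 195.4  55.2] x [-0.918 -0.397 -0.001] z [ 0.001  0.001 -1.   ] F [0.8 0.1 0.2] gap 51.3 q [-0.445  0.578  0.025  1.975 -0.026  0.588  1.577]
```

View pics/w23c.png

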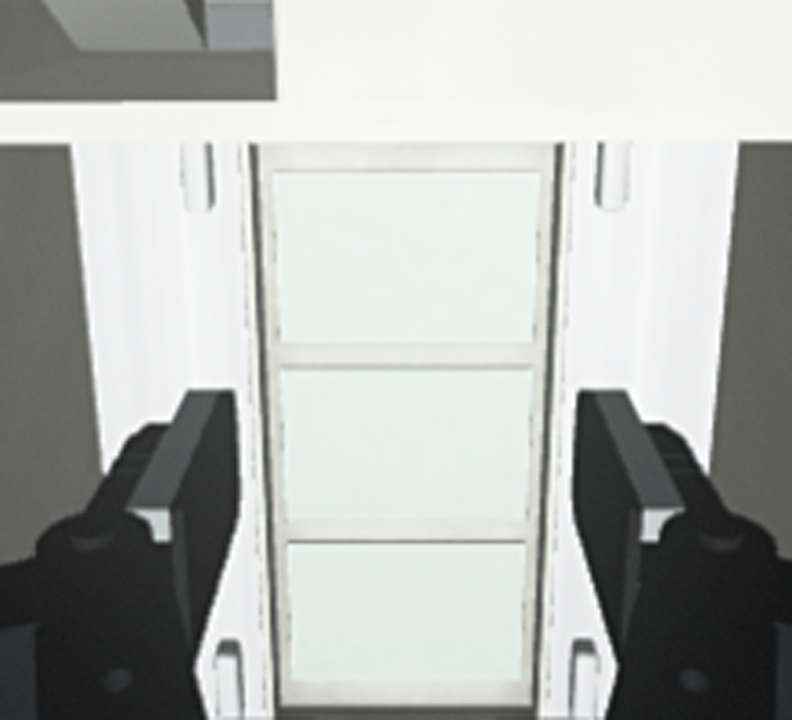

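step_arm(steps=[{"tx":0,"ty":0,"tz":-0.5,"wx":0,"wy":0,"wz":0,"grip":60},{"tx":0,"ty":0,"tz":-1.5,"wx":0,"wy":0,"wz":0,"grip":60},{"tx":0,"ty":0,"tz":-4,"wx":0,"wy":0,"wz":0,"grip":60},{"tx":0.5,"ty":0,"tz":-5,"wx":0,"wy":0,"wz":0,"grip":30},{"tx":1,"ty":0,"tz":-5,"wx":0,"wy":0,"wz":0,"grip":0}])

```text
time: 27.32
eef_pos: [498.9, 189.2, 217.9]
orientation: [0.001, -0.203, 0.979, 0.001]
contact_force: [1.0, 0.7, -0.0]
finger_gap: 15.5
```

step_arm(steps=[{"tx":0.5,"ty":0,"tz":-3,"wx":0,"wy":0,"wz":0,"grip":0},{"tx":0,"ty":0,"tz":-3,"wx":0,"wy":0,"wz":0,"grip":0},{"tx":0,"ty":0,"tz":0,"wx":0,"wy":0,"wz":0,"grip":0},{"tx":0,"ty":0,"tz":0,"wx":0,"wy":0,"wz":0,"grip":0},{"tx":0,"ty":0,"tz":0,"wx":0,"wy":0,"wz":0,"grip":0}])

```text
time: 27.95
eef_pos: [493.6, 186.9, 274.3]
orientation: [-0.0, -0.203, 0.979, 0.0]
contact_force: [0.2, 0.2, -0.3]
finger_gap: 0.2
```

```bash
python3 -c "
from ins import *
from rig import vision
st()
p=vision.camera_params('wrist');np.save('w24.npy',p,allow_pickle=True)
i=vision.get_image('wrist');cv2.imwrite('pics/w24.png',i)
i=vision.get_image('scene');cv2.imwrite('pics/s24.png',crop(i,200,50,440,250,3.3))
i=vision.get_image('top');cv2.imwrite('pics/t24.png',crop(i,260,70,440,230,4))
"
```

```text
t 27.95 pos [493.6 186.9 274.3] x [-0.918 -0.397  0.001] z [-0.001  0.    -1.   ] F [ 0.2  0.2 -0.3] gap 0.2 q [-0.458  0.235  0.038  1.878 -0.011  1.029  1.564]
```

View pics/w24.png

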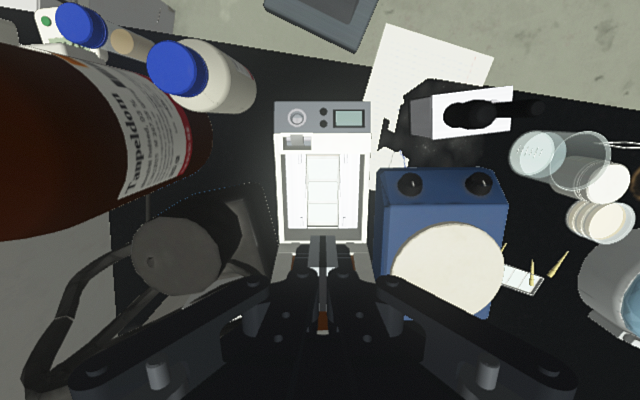

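View pics/s24.png

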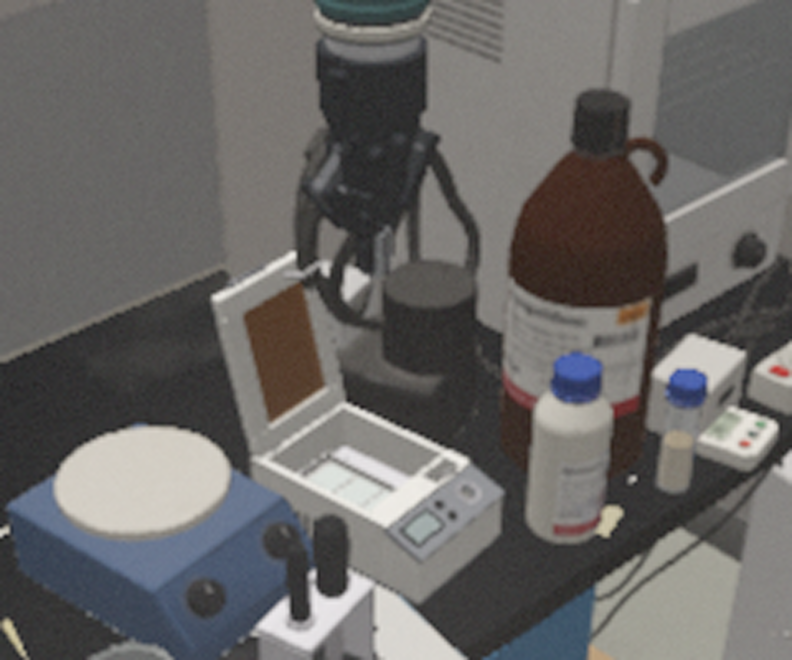

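View pics/t24.png

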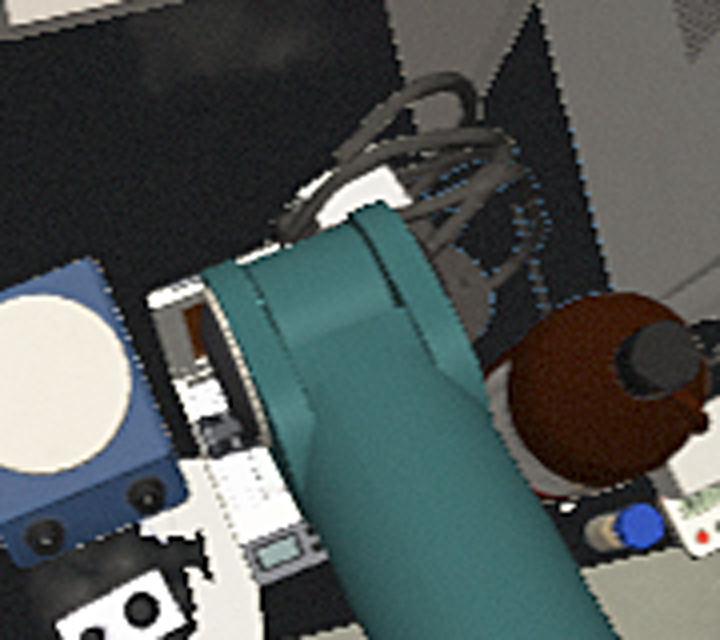

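```bash
python3 -c "
from fit import *
o=np.array([494.2,187.4]);a=np.radians(23.4);Ri=np.array([[np.cos(a),np.sin(a)],[-np.sin(a),np.cos(a)]])
for uv in [(328,137),(331,126),(345,116),(372,90),(385,105),(392,125)]:
  for z in (50,100,150,200,250,300):
    P=onz(pt,[uv],z); print(uv,z,P[0].round(),'inc',(Ri@(P[0,:2]-o)).round(),'scene',((proj(ps,P)[0]-[200,70])*3.3).round())
"
python3 -c "
from h import *
i=cv2.imread('pics/top0.png');cv2.imwrite('pics/t0d.png',crop(i,300,70,420,190,6))
i=cv2.imread('pics/scene0.png');cv2.imwrite('pics/s0d.png',crop(i,260,70,380,190,6))"
```

```text
(328, 137) 50 [640. 194.  50.] inc [136. -52.] scene [292. 338.]
(328, 137) 100 [629. 195. 100.] inc [127. -46.] scene [294. 298.]
(328, 137) 150 [617. 197. 150.] inc [117. -40.] scene [295. 255.]
(328, 137) 200 [606. 198. 200.] inc [107. -34.] scene [297. 209.]
(328, 137) 250 [594. 200. 250.] inc [ 97. -28.] scene [299. 159.]
(328, 137) 300 [583. 202. 300.] inc [ 87. -22.] scene [301. 106.]
(331, 126) 50 [676. 185.  50.] inc [166. -74.] scene [284. 316.]
(331, 126) 100 [663. 187. 100.] inc [154. -67.] scene [286. 277.]
(331, 126) 150 [650. 189. 150.] inc [143. -60.] scene [288. 235.]
(331, 126) 200 [637. 191. 200.] inc [132. -53.] scene [289. 190.]
(331, 126) 250 [624. 193. 250.] inc [121. -46.] scene [291. 142.]
(331, 126) 300 [611. 195. 300.] inc [110. -39.] scene [293.  91.]
(345, 116) 50 [709. 141.  50.] inc [ 179. -128.] scene [312. 287.]
(345, 116) 100 [695. 145. 100.] inc [ 167. -118.] scene [313. 249.]
(345, 116) 150 [680. 149. 150.] inc [ 156. -109.] scene [314. 208.]
(345, 116) 200 [666. 153. 200.] inc [ 144. -100.] scene [316. 165.]
(345, 116) 250 [651. 157. 250.] inc [13
[... 607 characters left out ...]
4.] scene [411. 200.]
(385, 105) 150 [717.  34. 150.] inc [ 143. -229.] scene [411. 162.]
(385, 105) 200 [700.  43. 200.] inc [ 132. -214.] scene [411. 122.]
(385, 105) 250 [684.  52. 250.] inc [ 121. -199.] scene [410.  78.]
(385, 105) 300 [668.  62. 300.] inc [ 110. -184.] scene [410.  32.]
(392, 125) 50 [685.  -8.  50.] inc [  97. -255.] scene [463. 260.]
(392, 125) 100 [672.   2. 100.] inc [  89. -241.] scene [463. 223.]
(392, 125) 150 [658.  12. 150.] inc [  81. -226.] scene [462. 184.]
(392, 125) 200 [645.  23. 200.] inc [  73. -211.] scene [461. 142.]
(392, 125) 250 [631.  33. 250.] inc [  65. -196.] scene [460.  97.]
(392, 125) 300 [618.  44. 300.] inc [  56. -181.] scene [459.  49.]
```

View pics/t0d.png

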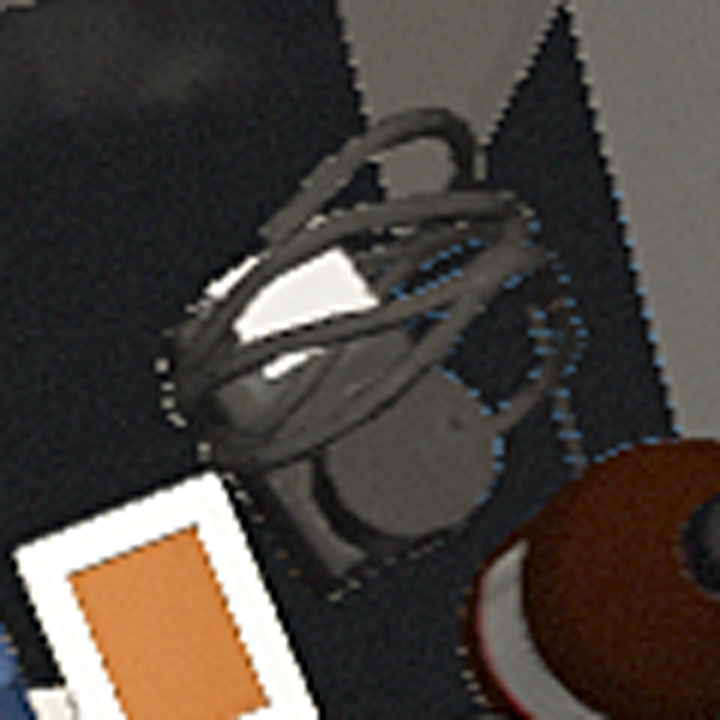

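View pics/s0d.png

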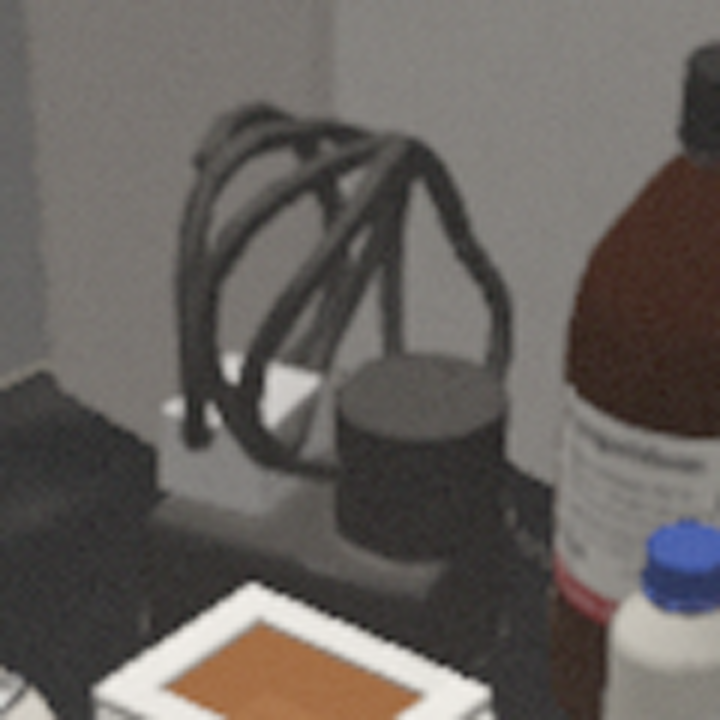

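```bash
python3 -c "
from fit import *
for uv in [(400,35),(250,70),(245,75),(100,110)]:
  for z in (300,400,450,500,600):
    P=onz(pt,[uv],z); print(uv,z,P[0].round(),'scene',(proj(ps,P)[0]).round())
o=np.array([494.2,187.4]);a=np.radians(23.4);Ri=np.array([[np.cos(a),np.sin(a)],[-np.sin(a),np.cos(a)]])
P=np.r_[o+Ri.T@[140,30]];print(P, proj(pt,[*P,214]),proj(pt,[*P,300]),proj(pt,[*P,450]))
"
```

```text
(400, 35) 300 [849.  27. 300.] scene [306.  56.]
(400, 35) 400 [797.  49. 400.] scene [307.  28.]
(400, 35) 450 [770.  61. 450.] scene [307.  13.]
(400, 35) 500 [744.  72. 500.] scene [308.  -5.]
(400, 35) 600 [692.  94. 600.] scene [308. -44.]
(250, 70) 300 [745. 400. 300.] scene [195.  93.]
(250, 70) 400 [704. 381. 400.] scene [200.  59.]
(250, 70) 450 [684. 372. 450.] scene [203.  40.]
(250, 70) 500 [663. 363. 500.] scene [206.  19.]
(250, 70) 600 [622. 344. 600.] scene [214. -28.]
(245, 75) 300 [732. 412. 300.] scene [192.  96.]
(245, 75) 400 [693. 392. 400.] scene [197.  62.]
(245, 75) 450 [673. 382. 450.] scene [200.  42.]
(245, 75) 500 [653. 372. 500.] scene [204.  21.]
(245, 75) 600 [614. 352. 600.] scene [211. -27.]
(100, 110) 300 [632. 762. 300.] scene [ 41. 148.]
(100, 110) 400 [604. 703. 400.] scene [ 55. 104.]
(100, 110) 450 [590. 674. 450.] scene [63. 79.]
(100, 110) 500 [575. 644. 500.] scene [71. 53.]
(100, 110) 600 [547. 586. 600.] scene [90. -5.]
[610.77121088 270.53334346] [[301.56001919 133.18668449]] [[300.4174026  124.96299927]] [[297.81189262 106.21052004]]
```

```bash
python3 -c "
from h import *
i=cv2.imread('pics/top0.png');cv2.imwrite('pics/t0e.png',crop(i,60,0,420,150,2.2))
i=cv2.imread('pics/scene0.png');cv2.imwrite('pics/s0e.png',crop(i,0,0,300,120,2.6))"
```

```text
(no output)
```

View pics/t0e.png

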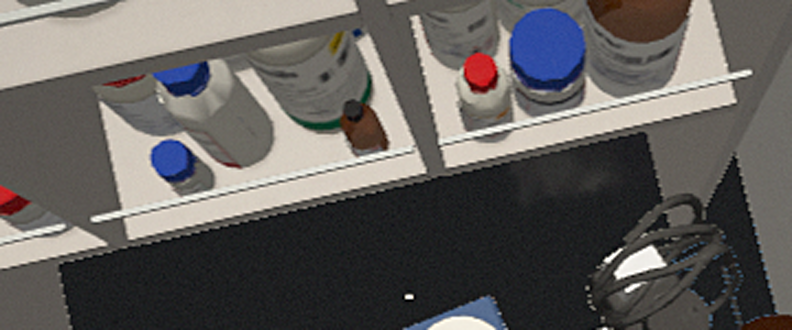

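View pics/s0e.png

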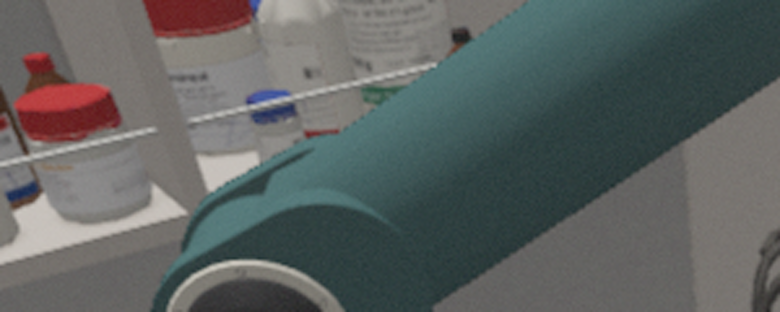

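```bash
cat > lid.py <<'E'
from h import *
o=np.array([494.2,187.4]);a=np.radians(23.4);Ri=np.array([[np.cos(a),np.sin(a)],[-np.sin(a),np.cos(a)]])
def W(x,y,z): return tgt([*(o+Ri.T@[x,y]),z],Rt(203.4))
def inc():
    p=pose()[:3,3]; return (Ri@(p[:2]-o)).round(1),p[2].round(1)
E
python3 -c "
from lid import *
print(inc());T=W(75,36,276);lin(T,2);lin(W(145,36,276),3,T);print(W(145,36,276)[:3,3])"
```

```text
(array([-0.4, -0.2]), np.float64(274.4))
{"tx": -3.77, "ty": 1.81, "tz": -0.08, "wx": 0.000, "wy": -0.000, "wz": 0.000}
{"tx": -3.77, "ty": 1.81, "tz": -0.08, "wx": 0.000, "wy": -0.000, "wz": 0.000}
{"tx": -2.33, "ty": 0.00, "tz": 0.00, "wx": 0.000, "wy": 0.000, "wz": 0.000}
{"tx": -2.33, "ty": -0.00, "tz": 0.00, "wx": 0.000, "wy": 0.000, "wz": 0.000}
{"tx": -2.33, "ty": 0.00, "tz": 0.00, "wx": 0.000, "wy": 0.000, "wz": 0.000}
[612.97709666 278.02561067 276.        ]
```

step_arm(steps=[{"tx":-2.5,"ty":1.8,"tz":-0.1,"wx":0,"wy":0,"wz":0,"grip":0},{"tx":-3,"ty":1.8,"tz":-0.1,"wx":0,"wy":0,"wz":0,"grip":0},{"tx":-3,"ty":0,"tz":0,"wx":0,"wy":0,"wz":0,"grip":0},{"tx":-3,"ty":0,"tz":0,"wx":0,"wy":0,"wz":0,"grip":0},{"tx":-3,"ty":0,"tz":0,"wx":0,"wy":0,"wz":0,"grip":0}])

```text
time: 28.72
eef_pos: [613.7, 278.2, 276.6]
orientation: [-0.0, -0.203, 0.979, 0.0]
contact_force: [-0.2, -0.3, 1.1]
finger_gap: -0.3
```

```bash
python3 -c "
from lid import *
from rig import vision
st();print(inc())
p=vision.camera_params('wrist');np.save('w25.npy',p,allow_pickle=True)
i=vision.get_image('wrist');cv2.imwrite('pics/w25.png',i)
i=vision.get_image('scene');cv2.imwrite('pics/s25.png',crop(i,200,50,440,250,3.3))
"
```

```text
t 28.73 pos [613.7 278.2 276.6] x [-0.918 -0.397 -0.   ] z [-0.     0.001 -1.   ] F [-0.2 -0.3  1.1] gap -0.3 q [-0.501  0.484  0.037  1.514 -0.02   1.143  1.519]
(array([145.7,  35.9]), np.float64(276.6))
```

View pics/w25.png

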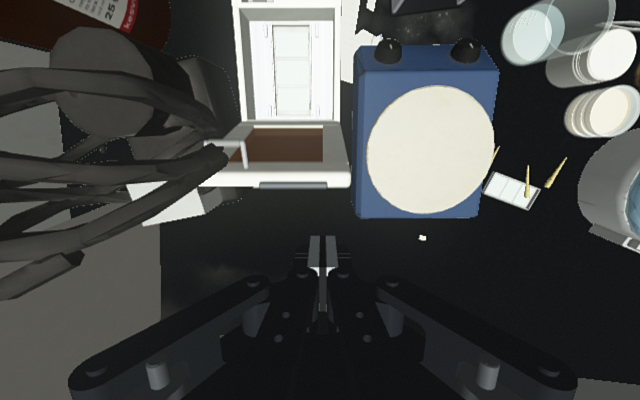

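View pics/s25.png

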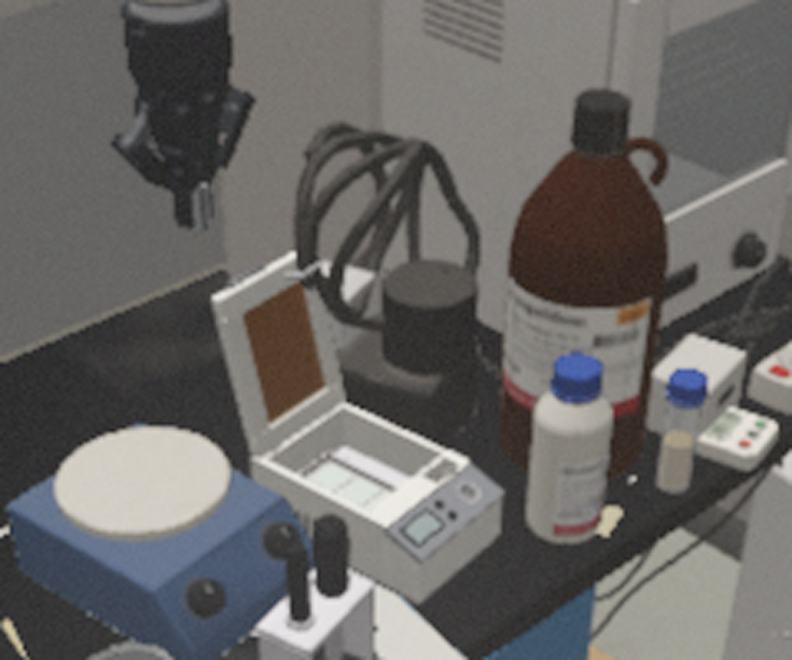

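```bash
python3 -c "
from lid import *
from rig import vision
pw=np.load('w25.npy',allow_pickle=True).item();ps=vision.camera_params('scene');pt=vision.camera_params('top')
for uv in [(228,155),(222,130),(200,175)]:
 for z in (150,200,230,260,280,300):
  P=onz(pw,[uv],z)[0]; print(uv,z,'inc',(Ri@(P[:2]-o)).round(),'scene s25',((proj(ps,P)[0]-[200,50])*3.3).round(),'top',proj(pt,P)[0].round())
"
```

```text
(228, 155) 150 inc [106. -48.] scene s25 [310. 321.] top [332. 139.]
(228, 155) 200 inc [100. -31.] scene s25 [300. 279.] top [328. 140.]
(228, 155) 230 inc [ 96. -21.] scene s25 [294. 252.] top [325. 140.]
(228, 155) 260 inc [ 92. -11.] scene s25 [288. 224.] top [323. 140.]
(228, 155) 280 inc [90. -4.] scene s25 [283. 204.] top [321. 140.]
(228, 155) 300 inc [87.  3.] scene s25 [278. 184.] top [319. 141.]
(222, 130) 150 inc [ 85. -51.] scene s25 [332. 328.] top [336. 146.]
(222, 130) 200 inc [ 83. -33.] scene s25 [319. 284.] top [331. 145.]
(222, 130) 230 inc [ 81. -23.] scene s25 [310. 257.] top [328. 145.]
(222, 130) 260 inc [ 80. -13.] scene s25 [301. 227.] top [325. 144.]
(222, 130) 280 inc [79. -6.] scene s25 [295. 207.] top [323. 144.]
(222, 130) 300 inc [79.  1.] scene s25 [288. 187.] top [320. 144.]
(200, 175) 150 inc [124. -75.] scene s25 [315. 301.] top [338. 130.]
(200, 175) 200 inc [115. -53.] scene s25 [305. 263.] top [333. 132.]
(200, 175) 230 inc [109. -39.] scene s25 [298. 238.] top [330. 133.]
(200, 175) 260 inc [103. -26.] scene s25 [291. 213.] top [327. 134.]
(200, 175) 280 inc [ 99. -17.] scene s25 [286. 195.] top [324. 135.]
(200, 175) 300 inc [95. -8.] scene s25 [281. 176.] top [322. 136.]
```

step_arm(steps=[{"tx":0,"ty":0,"tz":0,"wx":0,"wy":0,"wz":0.157,"grip":0},{"tx":0,"ty":0,"tz":0,"wx":0,"wy":0,"wz":0.157,"grip":0},{"tx":0,"ty":0,"tz":0,"wx":0,"wy":0,"wz":0.157,"grip":0},{"tx":0,"ty":0,"tz":0,"wx":0,"wy":0,"wz":0.157,"grip":0},{"tx":0,"ty":0,"tz":0,"wx":0,"wy":0,"wz":0.157,"grip":0}])

```text
time: 29.45
eef_pos: [612.3, 277.5, 276.9]
orientation: [-0.0, 0.19, 0.982, 0.0]
contact_force: [0.1, -0.2, 0.3]
finger_gap: 0.0
```

step_arm(steps=[{"tx":0,"ty":0,"tz":0,"wx":0,"wy":0,"wz":0.157,"grip":0},{"tx":0,"ty":0,"tz":0,"wx":0,"wy":0,"wz":0.157,"grip":0},{"tx":0,"ty":0,"tz":0,"wx":0,"wy":0,"wz":0.157,"grip":0},{"tx":0,"ty":0,"tz":0,"wx":0,"wy":0,"wz":0.157,"grip":0},{"tx":0,"ty":0,"tz":0,"wx":0,"wy":0,"wz":0.157,"grip":0}])

```text
time: 30.08
eef_pos: [612.3, 277.5, 276.9]
orientation: [-0.0, 0.551, 0.835, 0.0]
contact_force: [-0.4, -0.5, 0.6]
finger_gap: -0.0
```

```bash
sed -i 's/Rt(203.4))/Rt(113.4))/' lid.py; python3 -c "
from lid import *
from rig import vision
st();print(inc())
lin(W(150,36,214),4)
p=vision.camera_params('wrist');np.save('w26.npy',p,allow_pickle=True)
i=vision.get_image('wrist');cv2.imwrite('pics/w26.png',i)
"
```

```text
t 30.07 pos [612.3 277.5 276.9] x [-0.393  0.92   0.001] z [-0.     0.001 -1.   ] F [-0.4 -0.5  0.6] gap -0.0 q [-0.732  0.493  0.368  1.536 -0.189  1.147  0.078]
(array([144.2,  35.8]), np.float64(276.9))
{"tx": 0.00, "ty": 0.15, "tz": 1.57, "wx": -0.000, "wy": -0.000, "wz": -0.001}
{"tx": 0.00, "ty": 0.15, "tz": 1.57, "wx": -0.000, "wy": -0.000, "wz": -0.001}
{"tx": 0.00, "ty": 0.15, "tz": 1.57, "wx": -0.000, "wy": -0.000, "wz": -0.001}
{"tx": 0.00, "ty": 0.15, "tz": 1.57, "wx": -0.000, "wy": -0.000, "wz": -0.001}
```

View pics/w26.png

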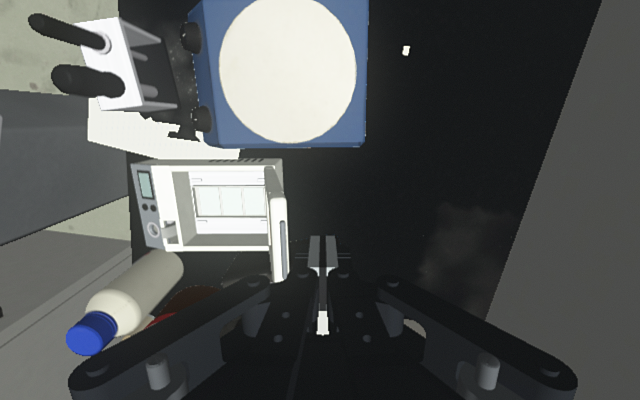

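step_arm(steps=[{"tx":0,"ty":0.2,"tz":1.37,"wx":0,"wy":0,"wz":0,"grip":0},{"tx":0,"ty":0.2,"tz":1.37,"wx":0,"wy":0,"wz":0,"grip":0},{"tx":0,"ty":0,"tz":1.37,"wx":0,"wy":0,"wz":0,"grip":0},{"tx":0,"ty":0,"tz":1.37,"wx":0,"wy":0,"wz":0,"grip":0},{"tx":0,"ty":0,"tz":0,"wx":0,"wy":0,"wz":0,"grip":0}])

```text
time: 30.75
eef_pos: [615.9, 279.1, 220.8]
orientation: [-0.001, 0.549, 0.836, -0.001]
contact_force: [-0.6, -0.6, 0.7]
finger_gap: 0.2
```

```bash
python3 -c "
from lid import *
from rig import vision
st();print(inc())
i=vision.get_image('wrist');cv2.imwrite('pics/w27.png',crop(i,220,130,420,330,3.5))
i=vision.get_image('scene');cv2.imwrite('pics/s27.png',crop(i,200,50,440,250,3.3))
"
```

```text
t 30.75 pos [615.9 279.1 220.8] x [-0.398  0.917  0.   ] z [-0.002 -0.    -1.   ] F [-0.6 -0.6  0.7] gap 0.2 q [-0.719  0.552  0.352  1.577 -0.211  1.052  0.099]
(array([148.1,  35.8]), np.float64(220.8))
```

View pics/w27.png

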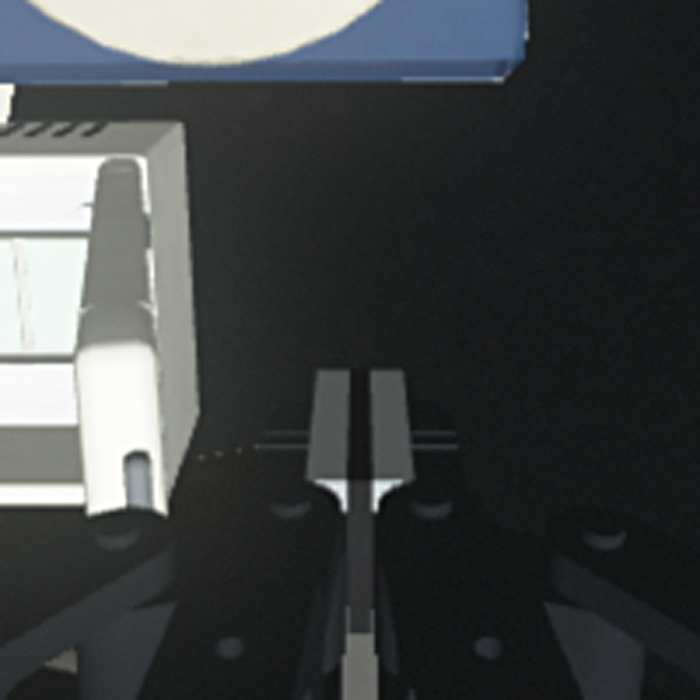

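View pics/s27.png

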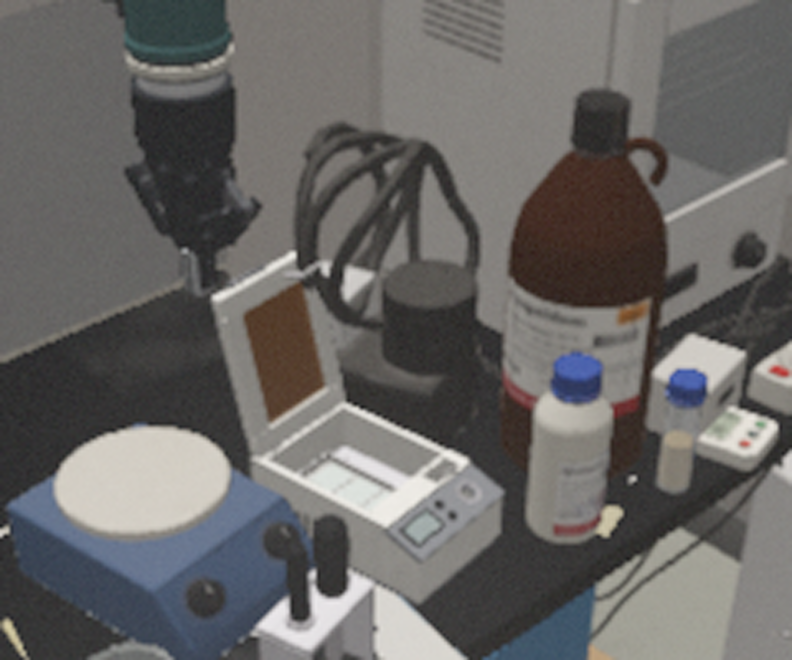

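step_arm(steps=[{"tx":0,"ty":-1.2,"tz":-0.1,"wx":0,"wy":0,"wz":0,"grip":0},{"tx":0,"ty":-1.2,"tz":0,"wx":0,"wy":0,"wz":0,"grip":0},{"tx":0,"ty":-1.2,"tz":0,"wx":0,"wy":0,"wz":0,"grip":0},{"tx":0,"ty":-1.2,"tz":0,"wx":0,"wy":0,"wz":0,"grip":0},{"tx":0,"ty":-1.4,"tz":0.1,"wx":0,"wy":0,"wz":0,"grip":0}])

```text
time: 31.48
eef_pos: [559.3, 254.6, 222.9]
orientation: [0.0, 0.549, 0.836, 0.001]
contact_force: [1.9, 0.9, 2.9]
finger_gap: -0.2
```

```bash
python3 -c "
from lid import *
from rig import vision
st();print(inc())
i=vision.get_image('scene');cv2.imwrite('pics/s28.png',crop(i,200,50,440,250,3.3))
"
```

```text
t 31.48 pos [559.3 254.6 222.9] x [-0.398  0.917  0.001] z [ 0.002  0.002 -1.   ] F [1.9 0.9 2.9] gap -0.2 q [-0.753  0.444  0.358  1.741 -0.183  0.987  0.084]
(array([86.4, 35.8]), np.float64(222.9))
```

View pics/s28.png

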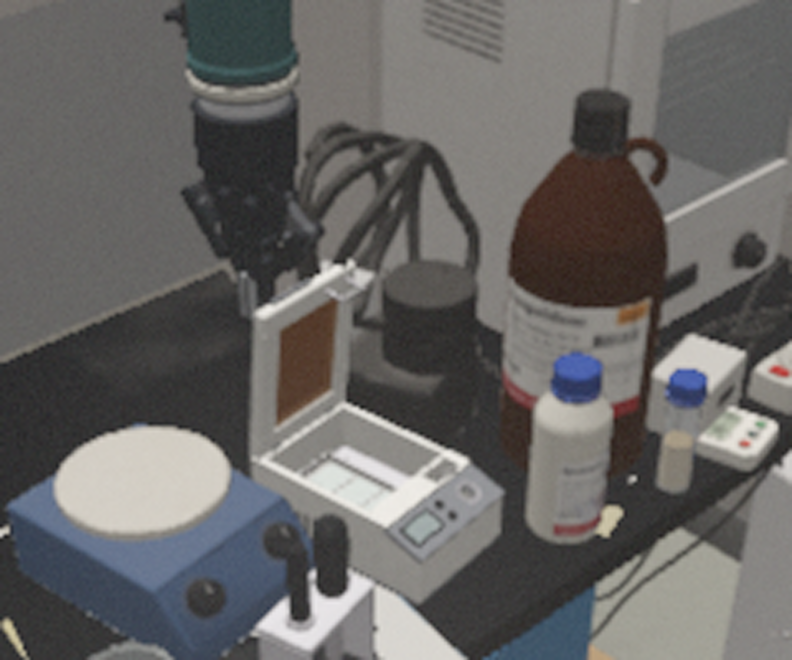

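step_arm(steps=[{"tx":0,"ty":-1.4,"tz":0.2,"wx":0,"wy":0,"wz":0,"grip":0},{"tx":0,"ty":-1.4,"tz":0.45,"wx":0,"wy":0,"wz":0,"grip":0},{"tx":0,"ty":-1.4,"tz":0.65,"wx":0,"wy":0,"wz":0,"grip":0},{"tx":0,"ty":-1.4,"tz":0.85,"wx":0,"wy":0,"wz":0,"grip":0},{"tx":0,"ty":-1.3,"tz":1,"wx":0,"wy":0,"wz":0,"grip":0}])

```text
time: 32.15
eef_pos: [496.0, 227.1, 191.1]
orientation: [0.0, 0.549, 0.836, 0.001]
contact_force: [0.8, 0.2, 4.1]
finger_gap: 0.1
```

```bash
python3 -c "
from lid import *
from rig import vision
st();print(inc())
i=vision.get_image('scene');cv2.imwrite('pics/s29.png',crop(i,200,50,440,250,3.3))
"
```

```text
t 32.15 pos [496.  227.1 191.1] x [-0.398  0.917  0.001] z [ 0.002  0.002 -1.   ] F [0.8 0.2 4.1] gap 0.1 q [-0.778  0.37   0.354  1.935 -0.167  0.863  0.072]
(array([17.4, 35.8]), np.float64(191.1))
```

View pics/s29.png

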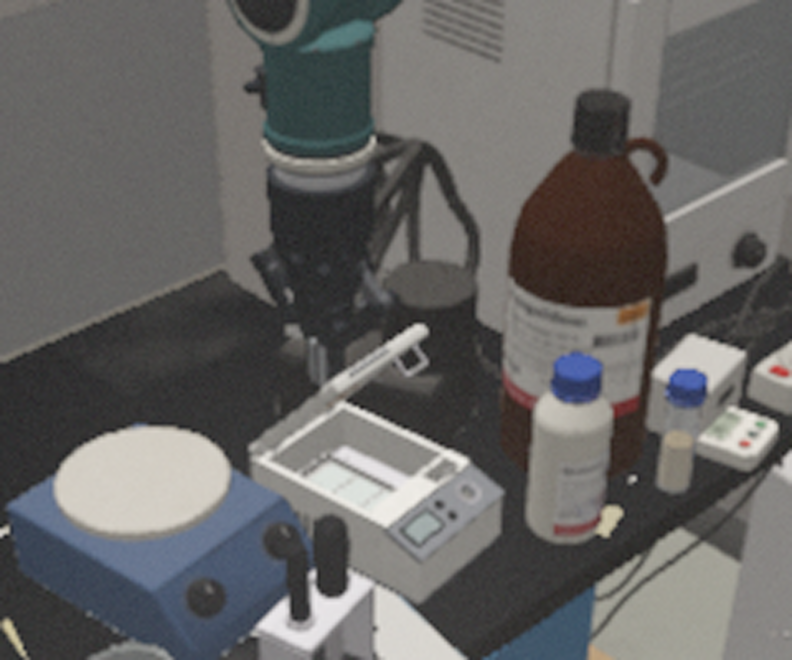

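step_arm(steps=[{"tx":0,"ty":-1.3,"tz":1.1,"wx":0,"wy":0,"wz":0,"grip":0},{"tx":0,"ty":-1.1,"tz":1.2,"wx":0,"wy":0,"wz":0,"grip":0},{"tx":0,"ty":-0.9,"tz":1.3,"wx":0,"wy":0,"wz":0,"grip":0},{"tx":0,"ty":-0.8,"tz":1.3,"wx":0,"wy":0,"wz":0,"grip":0},{"tx":0,"ty":-0.6,"tz":1.2,"wx":0,"wy":0,"wz":0,"grip":0}])

```text
time: 32.83
eef_pos: [458.1, 210.7, 130.8]
orientation: [0.004, 0.549, 0.836, 0.006]
contact_force: [15.1, 6.7, 0.8]
finger_gap: 0.2
```

```bash
python3 -c "
from lid import *
from rig import vision
st();print(inc())
i=vision.get_image('scene');cv2.imwrite('pics/s30.png',crop(i,200,50,440,250,3.3))
"
```

```text
t 32.83 pos [458.1 210.7 130.8] x [-0.398  0.917  0.   ] z [ 0.012  0.006 -1.   ] F [15.1  6.7  0.8] gap 0.2 q [-0.771  0.395  0.329  2.077 -0.197  0.684  0.096]
(array([-23.9,  35.8]), np.float64(130.8))
```

View pics/s30.png

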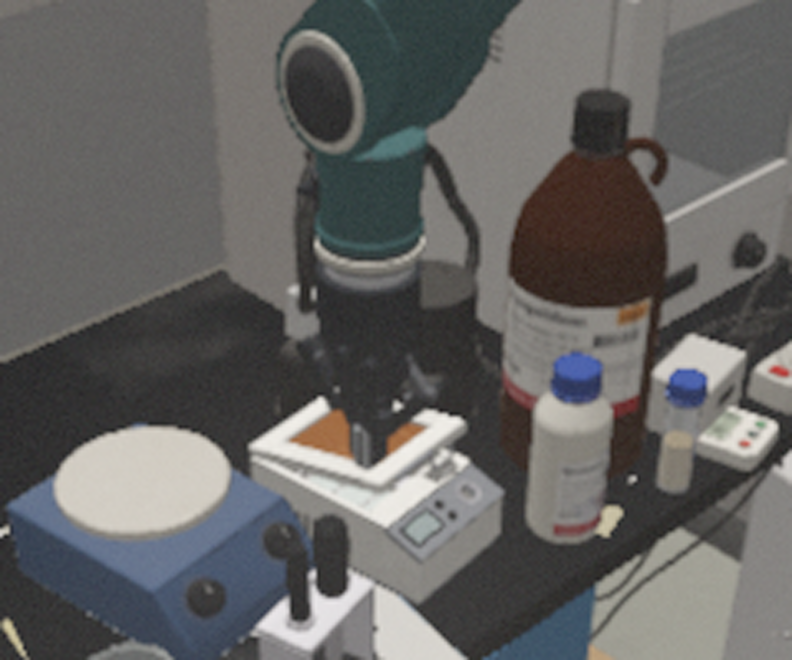

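step_arm(steps=[{"tx":0,"ty":0.5,"tz":0.2,"wx":0,"wy":0,"wz":0,"grip":0},{"tx":0,"ty":0,"tz":0.3,"wx":0,"wy":0,"wz":0,"grip":0},{"tx":0,"ty":0,"tz":0.3,"wx":0,"wy":0,"wz":0,"grip":0},{"tx":0,"ty":0,"tz":0.2,"wx":0,"wy":0,"wz":0,"grip":0},{"tx":0,"ty":0,"tz":0,"wx":0,"wy":0,"wz":0,"grip":0}])

```text
time: 33.5
eef_pos: [455.9, 209.8, 119.3]
orientation: [-0.002, 0.549, 0.836, -0.001]
contact_force: [-3.9, -1.8, 8.3]
finger_gap: 0.2
```

```bash
python3 -c "
from lid import *
from rig import vision
st();print(inc())
i=vision.get_image('scene');cv2.imwrite('pics/s31.png',crop(i,240,130,380,240,5.5))
i=vision.get_image('wrist');cv2.imwrite('pics/w31.png',i)
"
```

```text
t 33.5 pos [455.9 209.8 119.3] x [-0.398  0.917  0.001] z [-0.004 -0.001 -1.   ] F [-3.9 -1.8  8.3] gap 0.2 q [-0.762  0.419  0.322  2.076 -0.208  0.68   0.105]
(array([-26.3,  35.8]), np.float64(119.3))
```

View pics/s31.png

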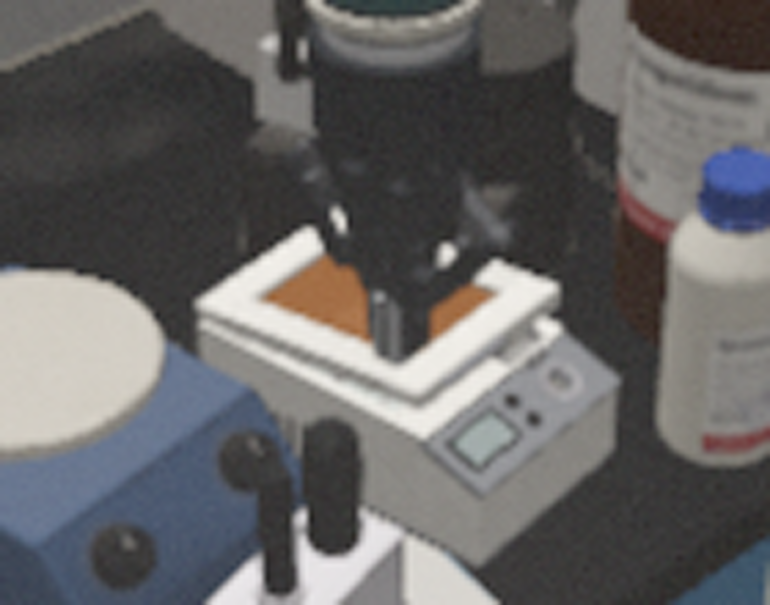

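View pics/w31.png

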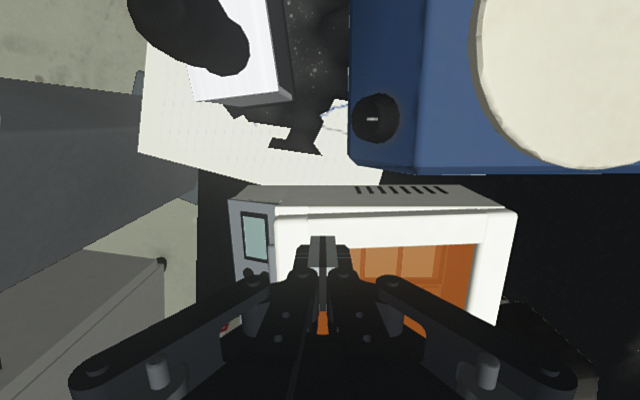

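step_arm(steps=[{"tx":0,"ty":0,"tz":0.2,"wx":0,"wy":0,"wz":0,"grip":0},{"tx":0,"ty":0,"tz":0.2,"wx":0,"wy":0,"wz":0,"grip":0},{"tx":0,"ty":0,"tz":0.2,"wx":0,"wy":0,"wz":0,"grip":0},{"tx":0,"ty":0,"tz":0.1,"wx":0,"wy":0,"wz":0,"grip":0},{"tx":0,"ty":0,"tz":0,"wx":0,"wy":0,"wz":0,"grip":0}])

```text
time: 34.22
eef_pos: [457.6, 210.5, 112.3]
orientation: [-0.0, 0.549, 0.836, 0.0]
contact_force: [0.6, -0.3, -0.6]
finger_gap: -0.4
```

```bash
python3 -c "
from lid import *
from rig import vision
st();print(inc())
i=vision.get_image('scene');cv2.imwrite('pics/s32.png',crop(i,240,130,380,240,5.5))
i=vision.get_image('wrist');cv2.imwrite('pics/w32.png',i)
"
```

```text
t 34.23 pos [457.6 210.5 112.3] x [-0.398  0.917  0.   ] z [-0.  0. -1.] F [ 0.6 -0.3 -0.6] gap -0.4 q [-0.758  0.432  0.317  2.078 -0.215  0.662  0.111]
(array([-24.5,  35.8]), np.float64(112.3))
```

View pics/s32.png

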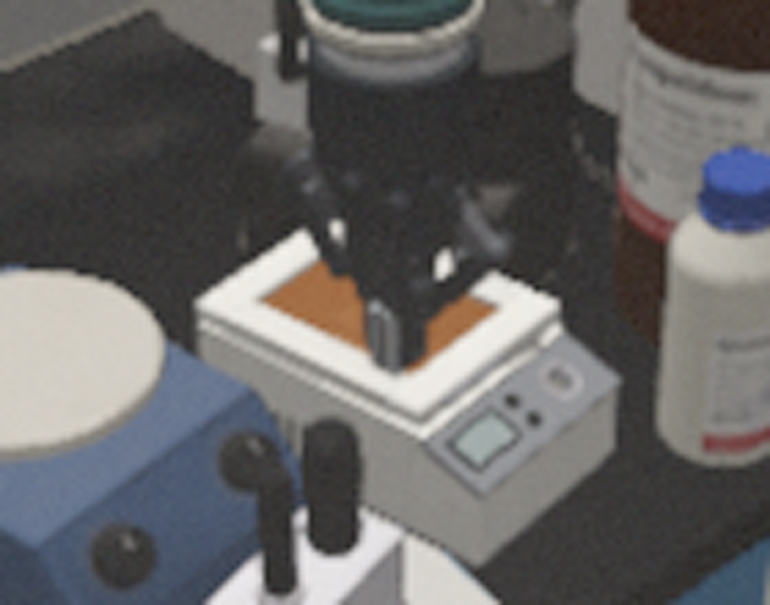

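View pics/w32.png

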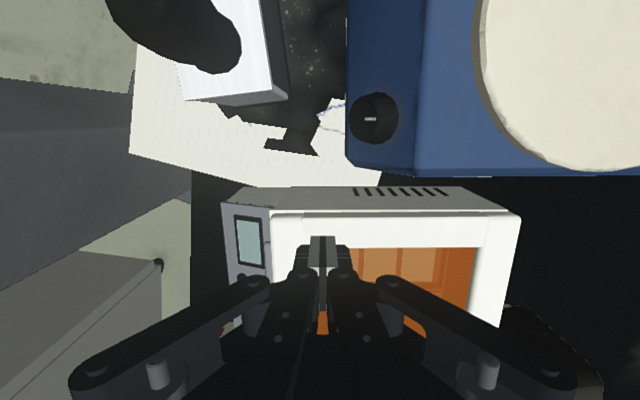

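step_arm(steps=[{"tx":0,"ty":0,"tz":0.1,"wx":0,"wy":0,"wz":0,"grip":0},{"tx":0,"ty":0,"tz":0.1,"wx":0,"wy":0,"wz":0,"grip":0},{"tx":0,"ty":0,"tz":0.1,"wx":0,"wy":0,"wz":0,"grip":0},{"tx":0,"ty":0,"tz":0.05,"wx":0,"wy":0,"wz":0,"grip":0},{"tx":0,"ty":0,"tz":0,"wx":0,"wy":0,"wz":0,"grip":0}])

```text
time: 34.95
eef_pos: [458.1, 210.8, 109.6]
orientation: [-0.0, 0.549, 0.836, 0.001]
contact_force: [-1.8, -1.0, 4.1]
finger_gap: -0.1
```

step_arm(steps=[{"tx":0,"ty":0,"tz":0.07,"wx":0,"wy":0,"wz":0,"grip":0},{"tx":0,"ty":0,"tz":0.07,"wx":0,"wy":0,"wz":0,"grip":0},{"tx":0,"ty":0,"tz":0,"wx":0,"wy":0,"wz":0,"grip":0},{"tx":0,"ty":0,"tz":0,"wx":0,"wy":0,"wz":0,"grip":0},{"tx":0,"ty":0,"tz":0,"wx":0,"wy":0,"wz":0,"grip":0}])

```text
time: 35.58
eef_pos: [458.1, 210.8, 108.4]
orientation: [-0.0, 0.549, 0.836, 0.001]
contact_force: [-2.6, -1.0, 8.6]
finger_gap: -0.1
```

Now lift away slowly and check that it stays shut.

step_arm(steps=[{"tx":0,"ty":0,"tz":-0.5,"wx":0,"wy":0,"wz":0,"grip":0},{"tx":0,"ty":0,"tz":-1.5,"wx":0,"wy":0,"wz":0,"grip":0},{"tx":0,"ty":0,"tz":-3,"wx":0,"wy":0,"wz":0,"grip":0},{"tx":0,"ty":-1,"tz":-4,"wx":0,"wy":0,"wz":0,"grip":0},{"tx":0,"ty":-1,"tz":-4,"wx":0,"wy":0,"wz":0,"grip":0}])

```text
time: 36.2
eef_pos: [439.4, 202.4, 239.7]
orientation: [0.0, 0.549, 0.836, 0.001]
contact_force: [-0.3, 0.1, 0.3]
finger_gap: 0.2
```

step_arm(steps=[{"tx":2,"ty":0,"tz":-2,"wx":0,"wy":0,"wz":0,"grip":0},{"tx":3,"ty":0,"tz":-1,"wx":0,"wy":0,"wz":0,"grip":0},{"tx":3,"ty":0,"tz":0,"wx":0,"wy":0,"wz":0,"grip":0},{"tx":0,"ty":0,"tz":0,"wx":0,"wy":0,"wz":0,"grip":0},{"tx":0,"ty":0,"tz":0,"wx":0,"wy":0,"wz":0,"grip":0}])

```text
time: 36.83
eef_pos: [408.1, 275.3, 268.3]
orientation: [0.0, 0.549, 0.836, 0.001]
contact_force: [-0.4, -0.1, -0.0]
finger_gap: -0.2
```

```bash
python3 -c "
from lid import *
from rig import vision
st();print(inc())
i=vision.get_image('scene');cv2.imwrite('pics/s33.png',crop(i,180,90,420,290,3.3))
i=vision.get_image('wrist');cv2.imwrite('pics/w33.png',i)
i=vision.get_image('top');cv2.imwrite('pics/t33.png',crop(i,230,130,430,250,4))
"
```

```text
t 36.83 pos [408.1 275.3 268.3] x [-0.397  0.918  0.   ] z [ 0.001  0.001 -1.   ] F [-0.4 -0.1 -0. ] gap -0.2 q [-0.953  0.175  0.328  1.98  -0.067  0.995 -0.184]
(array([-44.1, 114.9]), np.float64(268.3))
```

View pics/s33.png

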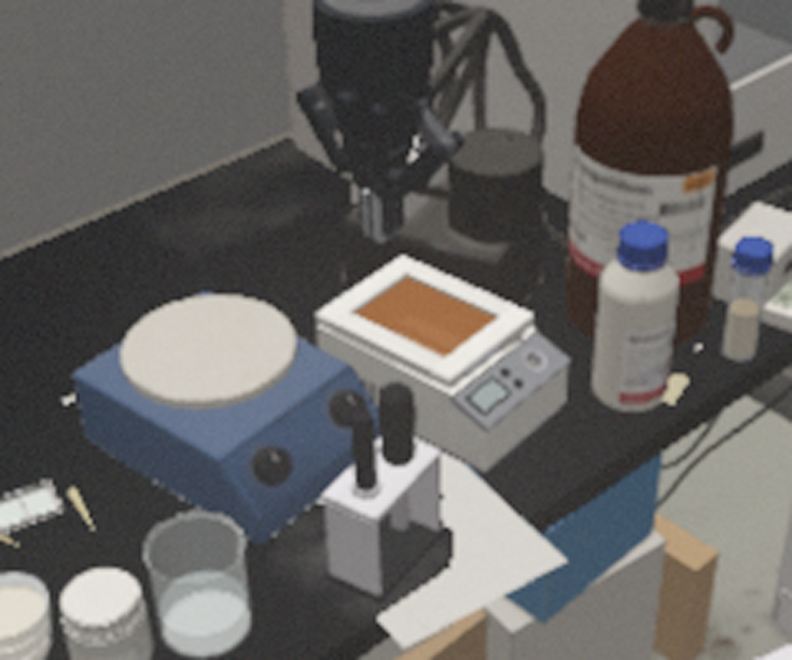

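View pics/w33.png

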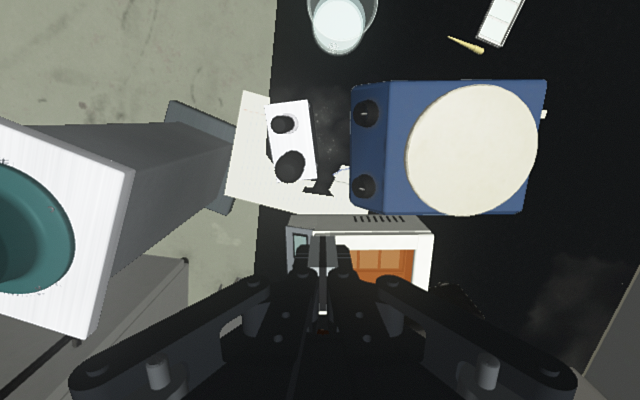

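View pics/t33.png

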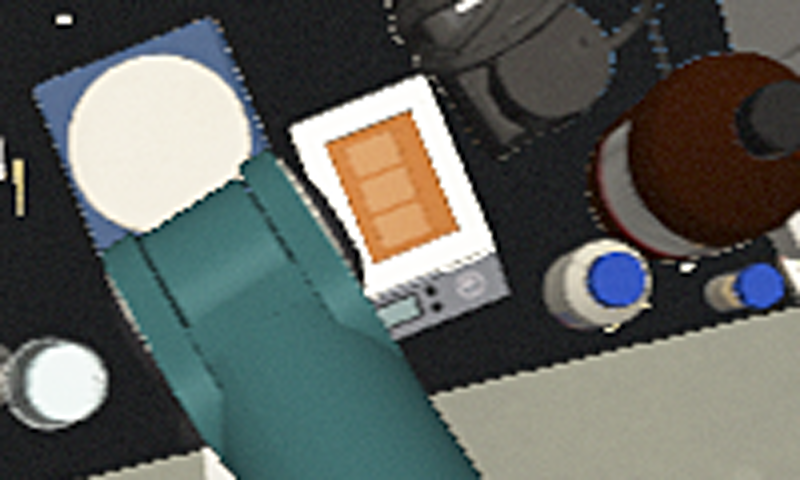

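```bash
python3 -c "
from rig import env
print(env.hand_in())"
```

```text
the job is handed in; nothing more can be done
None
```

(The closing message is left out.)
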